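# Load the jar shaker under its pinned lift-off guard

## Task

Load the jar shaker: there is no room to swing its clear guard open, so pull the sprung hinge pin out and park its handle in the side notch, lift the guard off and lay it upright on the black rubber mat, then stand every small amber jar upright in the shaker's pockets, one to a pocket. Hang the guard back on its hinge over the jars, let the hinge pin spring fully home, and only then turn the speed collar to 4. Leave everything else where it stands.

Things in the scene. Friction and masses are not known exactly. Their poses are not given: they have to be found in the camera images.
- shaker: Jar shaker, fixed: white box 146 x 309 mm with a steel deck 50 mm above the desk. Origin: centre of its underside; x to its back, y to its left end, z up. Hinge line along y at x 53, z 78 mm: sprung pin behind the guard's left end, fixed stub (8 mm thick) behind its right end. Speed collar's axis at x -39, y 117.5 mm.
- tray_mid (a point): Centre of the jar tray's floor, 53 mm above the desk, axes as the shaker's. Three square pockets in a row along y, 54 mm clear, open upward, centred at y = -59, 0 and 59 mm from here; their walls rise 24 mm above the floor.
- guard: Clear hood with aluminium edges, 76 x 197 x 76 mm (x, y, z), open below, 0.3 to 0.5 kg, self-standing. Origin: centre of its underside. Hung: 3 mm below tray_mid, axes as the shaker's, round the tray with 3 mm play. Behind its left end a closed eye (11 mm) for the 8 mm pin, behind its right end a hook open downward (12 mm) for the stub. Pin out: lifts straight up; 90 mm clears the jars.
- guard_grip (a point): Centre of the guard's black bar handle, 112 mm above the guard's underside, over its centre; the bar runs along the guard's y, is 14 mm wide, 12 mm high, 78 mm long between its posts, with 30 mm free below it.
- hinge_pin (a joint): Sprung hinge pin, travel in m along the shaker's +y: 0 = home through the guard's eye, 0.031 = fully out, about 0.028 = parked. Its spring always pushes it home, with 3 N at home and 8 N when out.
- pin_handle (a joint): Handle of the hinge pin, rad: 0 = upright in its slot (leaning 0.12 rad to the back), 1.15 = swung forward (shaker's -x) into the parking notch. It can swing only with the pin fully out (over 0.029 m); left there at 0.7 or more it stays parked. Swung back to 0 and let go, the pin springs home by itself.
- pin_knob (a point): Centre of the black revolving ball knob, 19 mm across, on the pin's handle (7 mm rod), 48 mm from the hinge line. It moves with pin and handle: 126 mm above the desk when upright, 103 mm when parked. The slot and brackets below reach up to 87 mm, its notch 94 mm.
- collar (a joint): Speed collar, rad: number n is at n x 0.5236 (0 to 5), so 4 is at 2.094. Grows clockwise seen from above. A ball detent (0.05 N m) pulls it into the nearest number. The number set is the group of dots on the skirt (a bar for 0) facing the white index line on the shaker's front side (-x).
- collar_grip (a point): On the axis of the speed collar (upright ribbed aluminium cylinder, 41 mm across, 40 mm high, over a black skirt 60 mm across), at the height to grip, 108 mm above the desk; collar's top at 124 mm, skirt's top at 85 mm. The guard's left wall is 50 mm from the axis.
- mat: Black rubber mat 225 x 115 x 3 mm, fixed at the right end of the riser, 110 mm above the desk: the guard lies on it, long side along the mat's, while the shaker is loaded. Origin: centre of its underside; x along its long side.
- jar_1_mid (a point): Small amber glass jar 1, 60 mm tall: body 48 mm across up to 36 mm, black screw cap 43 mm across from 44 to 60 mm (good to grip). Point on its axis half-way up (30 mm above its base), z along its axis. Two or three jars stand on the riser (base 110 mm above the desk); an absent one reads None.
- jar_2_mid (a point): Small amber glass jar 2, 60 mm tall: body 48 mm across up to 36 mm, black screw cap 43 mm across from 44 to 60 mm (good to grip). Point on its axis half-way up (30 mm above its base), z along its axis. Two or three jars stand on the riser (base 110 mm above the desk); an absent one reads None.
- jar_3_mid (a point): Small amber glass jar 3, 60 mm tall: body 48 mm across up to 36 mm, black screw cap 43 mm across from 44 to 60 mm (good to grip). Point on its axis half-way up (30 mm above its base), z along its axis. Two or three jars stand on the riser (base 110 mm above the desk); an absent one reads None.
- riser: Low wooden riser, fixed, 230 x 340 mm, its top 110 mm above the desk; the mat, the jars, a roll of labels and a roll of tape stand on it. Origin: centre of its underside on the desk, x ahead, y along its long side. Between it and the shaker stands a heating mantle: what is carried straight across with its underside 230 mm or more above the desk passes clear; a tall retort stand with a clamp stands behind the mantle.
- card_tube: Cardboard tube standing on end, 54 mm across, 172 mm tall; origin under its centre. Leave alone.
- brown_bottle: Large brown bottle, 82 mm across, 192 mm tall; origin under its centre. Leave alone.
- white_bottle: White bottle with a yellow cap, 71 mm across, 161 mm tall; origin under its centre. Leave alone.
- small_flask: Empty conical flask, 73 mm across, 121 mm tall; origin under its centre. Leave alone.
- paper_roll: Roll of labels, 73 x 86 mm, 62 mm high, on the riser; origin under its centre. Leave alone.

How it is judged:
By the outcome, as a careful person would: the job done as asked, in the order asked, and still so for the second after the job is handed in, with the robot touching nothing.
Of jar_1, jar_2, jar_3 only 2 to 3 are there at a start; the rules pass over those that are not, and their reading is None.
At some moment in a run one of jar_1, jar_2, jar_3 may be knocked a few centimetres aside while the robot is not near it.
It also fails if it takes over 210 s, if anything falls off the work surface, if the arm or the gripper's body presses on something with over 40 N, if the wrist force passes 120 N, or if a joint passes its speed limit or range.

## Robot

A 7-joint arm with a two-finger parallel gripper is mounted at the origin on a cart in front of the work surface, level with it; the furniture and walls round the work are solid. World frame = base frame: x ahead of the robot, y to its left, z up, the work surface at z = 0. Lengths are in m, angles in rad, forces in N, time in s.
With the tool pointing down it reaches from about 0.4 to 0.85 m from the base axis. Payload 10.4 kg.
Tool frame: the origin (TCP) lies where the fingers leave the gripper's body, on its centre line; the fingertips stand 73 mm ahead of it and the grasp point (between the pads) lies 54 mm ahead of it; z points along the fingers, y is the line along which they close (so a half turn about z gives the same grasp; the last joint's range is limited). The gripper opens to 85 mm and grips with 20 to 120 N. Pads are 22 mm wide; open, the fingers measure 114 mm over their backs; the gripper's body (76 mm by 85 mm) begins 54 mm behind the grasp point. The pads swing forward as they close: fully open they stand 13 mm farther back than shut.
Start: joints at [1.269, 0.332, -0.065, 1.46, 0.022, 1.35, -0.088], TCP at [0.172, -0.601, 0.304] pointing down, gripper open.
Joint ranges: [-2.6, 2.6], [-0.5, 2.12], [-1.47, 1.34], [0.16, 2.42], [-1.27, 4.41], [0.06, 2.06], [-2.6, 2.6]. Speed limits (rad/s): [2.22, 2.22, 2.79, 2.79, 3.14, 3.14, 3.14].

## Interface

Orientations are given as a unit quaternion [x, y, z, w].
In Python, from workcell import manip, camera gives the robot as it stands. The module is installed in compiled form; this text tells all that it offers.
- The arm moves only by the shell command python3 -m creep 'ROWS' [OPENING] [FORCE]. ROWS is JSON, a list of rows, each a list of 2 entries, a list of its own where there are three numbers: the shift along the tool's x, y, z in mm, then the turn about the tool's z in rad. In form: [[[tx, ty, tz], twist], ...]. A call has 1 to 5 rows; each row is the pose to reach, as a shift and turn from the pose commanded when the call began, along the tool's axes at that moment; what a row does not reach only later rows make up. A row lasts 1/12 s, in which the tool goes at most 41.7 mm and 7.16 degrees, less where a joint would pass 70% of its speed; a pose out of reach is approached as far as the arm can. A call with a gripper value outside its range is refused whole. OPENING is the opening, from 0 (shut) to 1 (fully open), set as the call begins (- or left out, the last holds). The fingers move at their own pace and stop on an object; FORCE is the grip in N (left out, the last holds). Time passes only in rows, so rows that repeat a pose let the fingers close. It gives the time, the measured TCP pose, the force, the opening and the grip force at its end, in the units of the state.
- manip.get_obs(): the state, without advancing time (a new reading comes with each control period).
- camera(name): name is "scene" or "top" or "wrist"; returns a dict with "pixels" (400x640x3 uint8, red, green, blue), "z_map" (400x640 float32, m along the optical axis (not along the pixel's ray), 0 where there is no reading), "fx", "fy", "cx", "cy" (pixels), "distortion" ([k1, k2, p1, p2, k3] as OpenCV has them; the pictures are not rectified), "extrinsics" (4x4, takes a point from world to camera coordinates). Camera axes: x right, y down, z forward; pixel columns grow to the right and rows downward; lengths in m; the calibration is good to about 2 mm. A picture is of the moment at which its call begins.
- manip.hand_in(): hands the job in; it is judged then, once.
The state is a dict: "clock": time; "joint_pos": joint angles; "joint_velocities": joint speeds; "tau": joint torques, N m; "position": TCP position; "ee_rot": TCP orientation; "ft_force": force on the tool from outside, world axes, zero at the start; "torque": the same for the moment, N m; "grip_width": opening from 0.0 (shut) to 1.0 (fully open); "grasp_force": force on a finger pad.
Only numpy, scipy, OpenCV 4.12 (cv2) and the standard library are available. Lean on these libraries where they do the work, as an engineer would, in place of code of your own. Each camera call takes 0.05 s, during which the arm holds its last target. There are 200 camera calls.

## Working session

There is one attempt and no reset: what is moved stays moved. The work goes in short steps, Python scripts to look and compute and a shell command to move; the robot and the scene stay as the last step left them, time stands still between calls to the robot, and variables do not carry over. Pictures are saved under pics/ and viewed, at most 14 in all, crops included, and the job is handed in when it is done.

```bash
mkdir -p pics
cat > h.py <<'E'
import numpy as np, cv2
from workcell import manip, camera
from scipy.spatial.transform import Rotation as R
def cam(n):
    c=camera(n); c['K']=np.array([[c['fx'],0,c['cx']],[0,c['fy'],c['cy']],[0,0,1.]]); c['D']=np.array(c['distortion']); c['E']=np.array(c['extrinsics']); return c
def ray(c,uv):
    p=cv2.undistortPoints(np.array(uv,float).reshape(-1,1,2),c['K'],c['D']).reshape(-1,2)
    d=np.c_[p,np.ones(len(p))]; Rm=c['E'][:3,:3]; return -Rm.T@c['E'][:3,3], d@Rm
def onz(c,uv,z):
    o,d=ray(c,uv); return o+d*((z-o[2])/d[:,2])[:,None]
def proj(c,P):
    E=c['E']; return cv2.projectPoints(np.array(P,float).reshape(-1,1,3),cv2.Rodrigues(E[:3,:3])[0],E[:3,3],c['K'],c['D'])[0].reshape(-1,2)
def cloud(c):
    v,u=np.mgrid[0:400,0:640]; o,d=ray(c,np.c_[u.ravel(),v.ravel()]); P=o+d*c['z_map'].ravel()[:,None]; return P.reshape(400,640,3)
def save(c,n,crop=None,s=1):
    im=c['pixels'][:,:,::-1]
    if crop: x0,y0,x1,y1=crop; im=im[y0:y1,x0:x1]
    cv2.imwrite('pics/'+n,cv2.resize(im,None,fx=s,fy=s,interpolation=cv2.INTER_CUBIC))
def tool(P):
    "vector from the TCP to world point P in tool axes, mm"
    s=manip.get_obs(); return R.from_quat(s['ee_rot']).inv().apply(np.array(P)-s['position'])*1000
def st():
    s=manip.get_obs(); r=R.from_quat(s['ee_rot']).as_matrix()
    print('t',round(s['clock'],2),'pos',np.round(np.array(s['position'])*1000,1),'x',np.round(r[:,0],3),'z',np.round(r[:,2],3),'F',np.round(s['ft_force'],1),'w',round(s['grip_width'],3),'g',s['grasp_force'],'q',np.round(s['joint_pos'],2))
E
python3 - <<'E'
from h import *
st()
for n in ('scene','top','wrist'):
    c=cam(n); save(c,n+'0.png'); E=c['E']; print(n,-E[:3,:3].T@E[:3,3],E[2,:3],c['fx'])
E
```

```text
t 0.0 pos [ 171.9 -600.6  303.1] x [ 0.961  0.275 -0.   ] z [-0.     0.001 -1.   ] F [0.5 0.4 0.1] w 1.002 g 0.0 q [ 1.27  0.33 -0.06  1.46  0.02  1.35 -0.09]
scene [-0.28417902  1.07627337  1.12293929] [ 0.45565358 -0.63912414 -0.61959676] 439.94337314564996
top [-0.15487492 -0.30571767  1.83150766] [ 0.34567821  0.16865869 -0.92307141] 412.2129901102837
wrist [ 0.24417174 -0.57883751  0.37306525] [-0.2838444  -0.08005354 -0.95552278] 288.94137327900347
```

View pics/scene0.png

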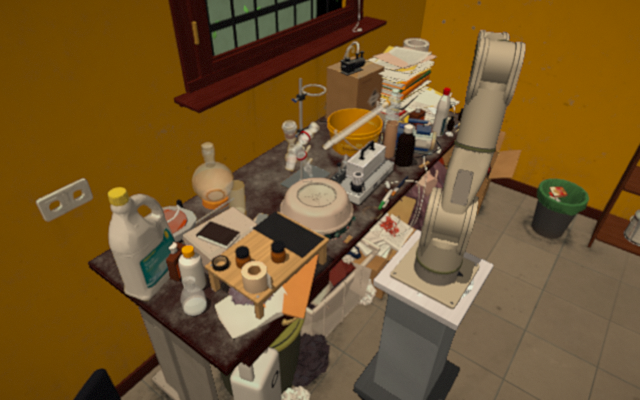

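View pics/top0.png

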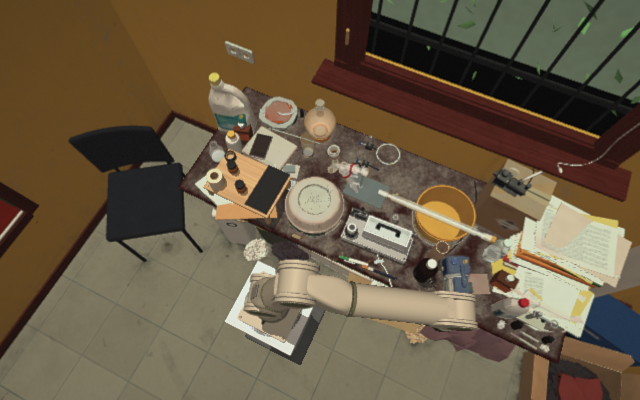

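The scene view shows the shaker at (368,172), the riser with mat at (290,235) and jars at (242,255) and (278,248). The top view has the shaker at (380,235) and the riser at (245,185). I'll zoom in next.

Run:
```python
from h import *
c=cam('top'); a=c['pixels'][140:220,190:300]; b=c['pixels'][195:275,325:435]
f=lambda i:cv2.resize(i,None,fx=7,fy=7,interpolation=cv2.INTER_CUBIC)[:,:,::-1]
im=np.vstack([f(a),f(b)])
cv2.imwrite('pics/z1.png',cv2.resize(im,None,fx=.5,fy=.5,interpolation=cv2.INTER_AREA))
P=cloud(c)
for uv in [(231,157),(240,186),(270,185),(380,225),(357,235),(405,255),(317,195),(232,168),(214,180)]: print(uv,np.round(P[uv[1],uv[0]],3))
s=cam('scene'); cv2.imwrite('pics/z2.png',np.hstack([cv2.resize(s['pixels'][225:315,200:330],None,fx=3,fy=3,interpolation=cv2.INTER_CUBIC),cv2.resize(s['pixels'][125:215,310:440],None,fx=3,fy=3,interpolation=cv2.INTER_CUBIC)])[:,:,::-1])
```

```text
(231, 157) [0.522 0.487 0.099]
(240, 186) [0.385 0.345 0.168]
(270, 185) [0.468 0.247 0.108]
(380, 225) [ 0.48  -0.286  0.171]
(357, 235) [ 0.435 -0.209  0.058]
(405, 255) [ 0.447 -0.438  0.041]
(317, 195) [0.513 0.028 0.116]
(232, 168) [0.449 0.425 0.164]
(214, 180) [0.36  0.464 0.17 ]
```

View pics/z1.png

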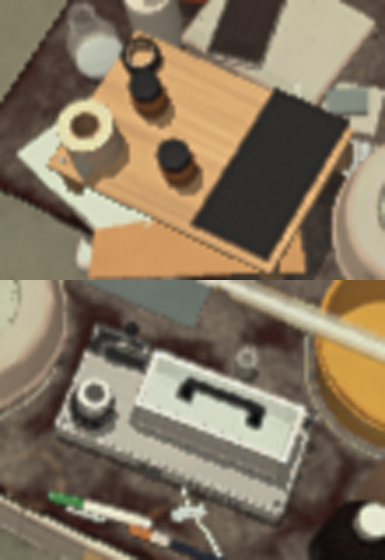

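View pics/z2.png

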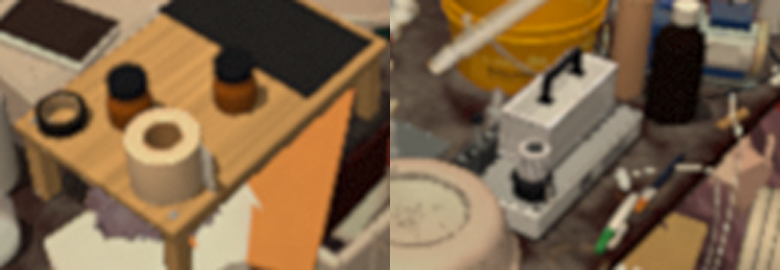

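Close view: two jars, with caps at top-view pixels (232,167) and (240,184). The collar is at (352,226), the knob near (362,209), the handle bar at (388,229), and the shaker's front edge runs (342,241) to (404,264).

Run:
```python
from h import *
c=cam('top')
f=lambda x,y:((x)/3.5+190,y/3.5+140)
g=lambda x,y:(x/3.5+325,(y-280)/3.5+195)
def p(n,uv,z): print(n,np.round(onz(c,[uv],z)[0]*1000))
p('jar a',f(147,90),.17);p('jar b',f(174,153),.17)
for q in [(275,90),(350,130),(272,262),(193,220)]: p('mat',f(*q),.113)
p('collar',g(96,388),.124);p('knob',g(131,327),.126)
p('bar L',g(185,388),.165);p('bar R',g(257,412),.165)
for q in [(155,350),(305,408),(290,462),(133,405)]: p('guardtop',g(*q),.129)
for q in [(57,440),(275,518)]: p('front',g(*q),.05)
st()
P=cloud(c); print('heights max near shaker', [(round(float(np.nanmax(P[v0:v1,u0:u1,2])),3)) for u0,v0,u1,v1 in [(285,175,345,235),(380,190,500,240)]])
```

```text
jar a [457. 428. 170.]
jar b [394. 351. 170.]
mat [551. 298. 113.]
mat [541. 180. 113.]
mat [332. 185. 113.]
mat [340. 304. 113.]
collar [ 443. -178.  124.]
knob [ 536. -185.  126.]
bar L [ 475. -279.  165.]
bar R [ 484. -369.  165.]
guardtop [ 519. -225.  129.]
guardtop [ 528. -422.  129.]
guardtop [ 455. -430.  129.]
guardtop [ 440. -228.  129.]
front [ 383. -155.   50.]
front [ 407. -445.   50.]
t 0.3 pos [ 172.  -600.8  303.7] x [ 0.961  0.275 -0.   ] z [-0.  0. -1.] F [-0.6 -0.2 -0.5] w 1.0 g 0.0 q [ 1.27  0.33 -0.06  1.46  0.02  1.35 -0.09]
heights max near shaker [1.832, 1.832]
```

```bash
python3 -m creep '[[[0,0,-15],0],[[0,0,-30],0],[[10,-5,-45],0],[[20,-15,-55],0],[[40,-30,-60],0]]' 1 30
python3 -m creep '[[[30,-20,0],0],[[60,-40,0],0],[[90,-60,0],0],[[120,-80,0],0],[[150,-90,0],0]]'
python3 -m creep '[[[30,-20,0],0.04],[[60,-40,0],0.08],[[90,-60,0],0.12],[[120,-80,0],0.16],[[160,-95,0],0.20]]'
python3 -m creep '[[[0,0,0],0],[[0,0,0],0]]'
python3 - <<'E'
from h import *
st(); c=cam('wrist'); save(c,'w1.png'); np.savez('w1.npz',**{k:c[k] for k in('pixels','z_map','K','D','E')})
E
```

```text
clock: 0.72
position: [0.201, -0.5615, 0.3651]
ee_rot: [0.991, 0.137, -0.0, 0.001]
ft_force: [0.3, -0.9, -0.2]
grip_width: 1.002
grasp_force: 0.0
clock: 1.13
position: [0.3228, -0.43, 0.3644]
ee_rot: [0.99, 0.14, 0.0, 0.0]
ft_force: [1.7, -0.8, 0.3]
grip_width: 0.999
grasp_force: 0.0
clock: 1.55
position: [0.4483, -0.2963, 0.3644]
ee_rot: [0.999, 0.038, -0.0, 0.001]
ft_force: [1.3, -1.3, 0.1]
grip_width: 1.001
grasp_force: 0.0
clock: 1.72
position: [0.4502, -0.2954, 0.3638]
ee_rot: [0.999, 0.042, 0.0, -0.0]
ft_force: [-0.6, -0.6, 0.3]
grip_width: 1.0
grasp_force: 0.0
t 1.72 pos [ 450.2 -295.4  363.8] x [0.996 0.084 0.   ] z [ 0.  0. -1.] F [-0.6 -0.6  0.3] w 1.0 g 0.0 q [ 0.82  0.14 -0.36  1.58  0.05  1.43 -1.03]
```

View pics/w1.png

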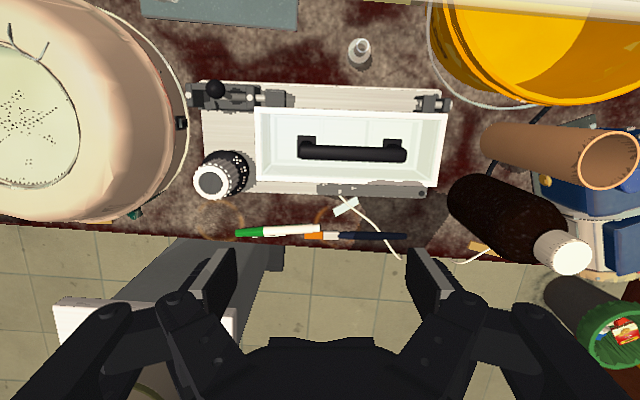

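The wrist view shows the knob at (216,89), collar top at (209,183), the bar from (300,153) to (404,154), and the guard's top rim between (254,107) and (447,114).

```bash
cat >> h.py <<'E'
def blob(c,mask,roi,k=0):
    "centroid, minAreaRect of the largest blob of mask inside roi x0,y0,x1,y1"
    m=np.zeros(mask.shape,np.uint8); x0,y0,x1,y1=roi; m[y0:y1,x0:x1]=mask[y0:y1,x0:x1]
    if k: m=cv2.morphologyEx(m,cv2.MORPH_OPEN,np.ones((k,k),np.uint8))
    cs=cv2.findContours(m,cv2.RETR_EXTERNAL,cv2.CHAIN_APPROX_NONE)[0]; q=max(cs,key=cv2.contourArea)
    M=cv2.moments(q); return np.array([M['m10'],M['m01']])/M['m00'],cv2.minAreaRect(q),cv2.contourArea(q),q
E
python3 - <<'E'
from h import *
c=dict(np.load('w1.npz')); g=c['pixels'].max(2)
b=blob(c,g<60,(200,75,232,103),3); print('knob',b[:3]); k=onz(c,[b[0]],.126)[0]; print(k)
b=blob(c,g<60,(290,130,415,166),3); print('bar',b[:3])
box=onz(c,cv2.boxPoints(b[1]),.168)*1000; print(np.round(box))
print('collar top',onz(c,[(209,183)],.124)*1000)
P=cloud(c)
print('depth: knob',P[89,216],'bar',P[153,350],'collar',P[183,209])
G=onz(c,[(254,107),(447,114),(440,186),(257,181)],.126)*1000;print(np.round(G))
D=onz(c,[(201,82),(441,90)],.05)*1000;print('back edge',np.round(D))
save(dict(pixels=c['pixels']),'w1z.png',(190,70,460,205),2.9)
E
```

```text
knob (array([214.60478419,  87.18616745]), ((214.0, 86.5), (23.0, 20.0), 90.0), 320.5)
[ 0.53471216 -0.18050351  0.126     ]
bar (array([351.40733178, 151.10210035]), ((351.86834716796875, 148.77447509765625), (108.56187438964844, 22.893051147460938), 1.9978798627853394), 1714.0)
[[ 478. -270.  168.]
 [ 499. -269.  168.]
 [ 504. -367.  168.]
 [ 483. -370.  168.]]
collar top [[ 434.51450829 -171.25457493  124.        ]]
depth: knob [ 0.53293581 -0.18436216  0.13329335] bar [ 0.48691337 -0.31788983  0.16699527] collar [ 0.43510238 -0.17201267  0.12601173]
[[ 519. -220.  126.]
 [ 529. -417.  126.]
 [ 453. -425.  126.]
 [ 442. -224.  126.]]
back edge [[ 542. -137.   50.]
 [ 558. -435.   50.]]
```

View pics/w1z.png

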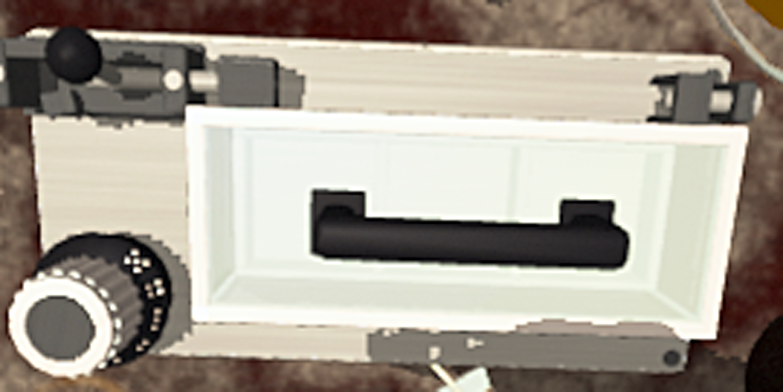

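```bash
python3 - <<'E'
from h import *
c=dict(np.load('w1.npz')); P=cloud(c).reshape(-1,3)
for y0 in np.arange(-.18,0.1,.02):
    m=(P[:,1]>y0)&(P[:,1]<y0+.02)&(P[:,0]>.38)&(P[:,0]<.62); print(round(y0,2),np.round(P[m,2].max(),3) if m.any() else None)
E
python3 -m creep '[[[18,-21,10],0.006],[[36,-42,20],0.012],[[55,-63,30],0.018],[[73,-84,40],0.024],[[92,-105,55],0.031]]' 0.6 30
python3 -m creep '[[[0,0,15],0],[[0,0,30],0],[[0,0,50],0],[[0,0,65],0],[[0,0,65],0]]'
python3 - <<'E'
from h import *
st(); c=cam('wrist'); save(c,'w2.png',(120,20,520,380),1.5); np.savez('w2.npz',**{k:c[k] for k in('pixels','z_map','K','D','E')})
E
```

```text
-0.18 0.136
-0.16 0.126
-0.14 0.091
-0.12 0.088
-0.1 0.122
-0.08 0.129
-0.06 0.129
-0.04 0.132
-0.02 0.137
-0.0 0.137
0.02 0.129
0.04 0.129
0.06 0.126
0.08 None
0.1 None
clock: 2.18
position: [0.5319, -0.1869, 0.3093]
ee_rot: [1.0, 0.023, 0.001, 0.001]
ft_force: [-0.3, -0.9, 0.3]
grip_width: 0.599
grasp_force: 0.0
clock: 2.6
position: [0.5298, -0.1874, 0.2407]
ee_rot: [1.0, 0.023, -0.002, -0.001]
ft_force: [-0.5, 0.2, -0.1]
grip_width: 0.602
grasp_force: 0.0
t 2.6 pos [ 529.8 -187.4  240.7] x [ 0.999  0.046 -0.005] z [-0.005  0.001 -1.   ] F [-0.5  0.2 -0.1] w 0.602 g 0.0 q [ 0.64  0.28 -0.45  1.69  0.13  1.21 -1.36]
```

View pics/w2.png

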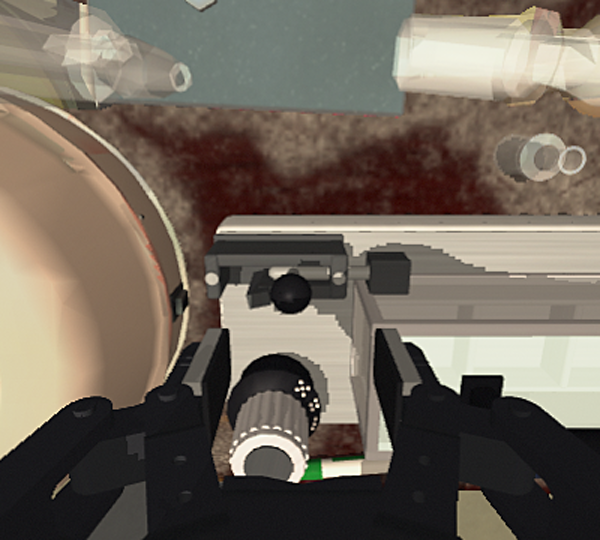

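The knob sits at (314,215), between the open fingers, with the pin's slot block behind it.

Run:
```python
from h import *
c=dict(np.load('w2.npz')); g=c['pixels'].max(2)
b=blob(c,g<45,(298,200,332,232),5); print('knob',b[:3]); 
for uv in (b[0],(314,215)):
    k=onz(c,[uv],.126)[0]; print(k, tool(k))
P=cloud(c); print(P[215,314])
```

```text
knob (array([313.3850365 , 215.20985401]), ((313.0, 215.5), (25.0, 28.0), 90.0), 548.0)
[ 0.53354536 -0.18084529  0.126     ] [  3.66639079  -6.39466391 116.63883186]
[ 0.53371832 -0.1812584   0.126     ] [  3.82004844  -5.97399199 116.63813359]
[ 0.53698045 -0.18133548  0.13441133]
```

```bash
python3 -m creep '[[[2,-3,10],0],[[4,-6,22],0],[[4,-6,34],0],[[4,-6,45],0],[[4,-6,52],0]]' 0.55 40
python3 -m creep '[[[0,0,0],0],[[0,0,0],0],[[0,0,0],0],[[0,0,0],0],[[0,0,0],0]]' 0 40
python3 -m creep '[[[0,0,0],0],[[0,0,0],0],[[0,0,0],0],[[0,0,0],0],[[0,0,0],0]]'
python3 - <<'E'
from h import *
st()
E
```

```text
clock: 3.07
position: [0.5351, -0.1803, 0.19]
ee_rot: [1.0, 0.024, -0.001, -0.0]
ft_force: [0.6, 0.2, -0.3]
grip_width: 0.551
grasp_force: 0.0
clock: 3.48
position: [0.5356, -0.1811, 0.1922]
ee_rot: [1.0, 0.024, 0.0, 0.0]
ft_force: [0.4, -2.8, -2.6]
grip_width: 0.181
grasp_force: 39.0
clock: 3.9
position: [0.5357, -0.1805, 0.1921]
ee_rot: [1.0, 0.024, 0.0, 0.0]
ft_force: [-1.7, -3.0, -0.5]
grip_width: 0.186
grasp_force: 39.2
t 3.9 pos [ 535.7 -180.5  192.1] x [0.999 0.048 0.   ] z [ 0. -0. -1.] F [-1.7 -3.  -0.5] w 0.186 g 39.19294059276581 q [ 0.62  0.33 -0.44  1.74  0.16  1.11 -1.4 ]
```

```bash
python3 -m creep '[[[0,0,0],0],[[0,0,0],0],[[0,0,2],0],[[0,0,4],0],[[0,0,6],0]]' 0.4 40
python3 -m creep '[[[0,0,0],0],[[0,0,0],0],[[0,0,0],0],[[0,0,0],0],[[0,0,0],0]]' 0 40
python3 -m creep '[[[0,0,0],0],[[0,0,0],0],[[0,0,0],0]]'
```

```text
clock: 4.32
position: [0.5357, -0.18, 0.1857]
ee_rot: [1.0, 0.024, 0.0, -0.0]
ft_force: [0.6, -0.1, -0.4]
grip_width: 0.403
grasp_force: 0.0
clock: 4.73
position: [0.5354, -0.1808, 0.1858]
ee_rot: [1.0, 0.024, -0.0, 0.0]
ft_force: [-0.7, -3.8, -2.6]
grip_width: 0.189
grasp_force: 39.0
clock: 4.98
position: [0.5355, -0.1805, 0.1858]
ee_rot: [1.0, 0.024, -0.0, 0.0]
ft_force: [-1.1, -3.7, -3.8]
grip_width: 0.187
grasp_force: 39.0
```

```bash
python3 -m creep '[[[0,-6,0],0],[[0,-12,0],0],[[0,-18,0],0],[[0,-24,0],0],[[0,-28,0],0]]'
python3 -m creep '[[[0,-1,0],0],[[0,-2,0],0],[[0,-3,0],0],[[0,-4,0],0],[[0,-4,0],0]]'
python3 -m creep '[[[0,0,0],0],[[0,0,0],0]]'
```

```text
clock: 5.4
position: [0.5341, -0.1523, 0.1858]
ee_rot: [1.0, 0.024, -0.0, 0.0]
ft_force: [-0.2, -7.1, -4.5]
grip_width: 0.19
grasp_force: 39.1
clock: 5.82
position: [0.5338, -0.1501, 0.1859]
ee_rot: [1.0, 0.023, -0.0, 0.001]
ft_force: [-0.5, -11.1, -4.0]
grip_width: 0.185
grasp_force: 39.2
clock: 5.98
position: [0.5338, -0.1501, 0.1859]
ee_rot: [1.0, 0.023, -0.0, 0.001]
ft_force: [0.3, -10.5, -4.9]
grip_width: 0.191
grasp_force: 39.2
```

```bash
python3 -m creep '[[[0,-1.5,0],0],[[-5,-1.5,0],0],[[-10,-1.5,0],0],[[-15,-1.5,1],0],[[-20,-1.5,2],0]]'
python3 -m creep '[[[-3,0,1],0],[[-7,0,3],0],[[-11,0,5],0],[[-14,0,7],0],[[-14,0,7],0]]'
python3 -m creep '[[[-3,0,2.5],0],[[-6,0,5],0],[[-8,0,7],0],[[-9.5,0,8.5],0],[[-9.5,0,8.5],0]]'
```

```text
clock: 6.4
position: [0.5139, -0.1505, 0.1841]
ee_rot: [1.0, 0.023, 0.001, 0.002]
ft_force: [3.3, -14.7, -9.5]
grip_width: 0.186
grasp_force: 39.1
clock: 6.82
position: [0.5, -0.1512, 0.1771]
ee_rot: [1.0, 0.023, 0.001, 0.002]
ft_force: [3.6, -13.9, -5.6]
grip_width: 0.188
grasp_force: 39.5
clock: 7.23
position: [0.4913, -0.1516, 0.169]
ee_rot: [1.0, 0.023, 0.002, 0.002]
ft_force: [5.6, -15.1, -3.8]
grip_width: 0.189
grasp_force: 39.6
```

```bash
python3 -m creep '[[[-1,2,1],0],[[-1,4,1],0],[[-1,5,1],0],[[-1,5,1],0]]'
python3 -m creep '[[[0,0,0],0],[[0,0,0],0],[[0,0,0],0],[[0,0,0],0]]' 0.5
python3 -m creep '[[[0,0,-15],0],[[0,0,-40],0],[[0,0,-70],0],[[0,0,-100],0],[[0,0,-130],0]]'
python3 -m creep '[[[-10,15,-10],0],[[-20,35,-20],0],[[-30,60,-30],0],[[-35,80,-40],0],[[-40,80,-40],0]]' 0.6
python3 - <<'E'
from h import *
st(); c=cam('wrist'); save(c,'w3.png',(120,20,640,280),1.5); np.savez('w3.npz',**{k:c[k] for k in('pixels','z_map','K','D','E')})
E
```

```text
clock: 7.57
position: [0.4907, -0.1548, 0.168]
ee_rot: [1.0, 0.024, 0.001, 0.001]
ft_force: [3.9, -7.5, -2.4]
grip_width: 0.191
grasp_force: 39.5
clock: 7.9
position: [0.49, -0.1532, 0.1675]
ee_rot: [1.0, 0.024, 0.0, -0.0]
ft_force: [-0.3, -0.2, -1.1]
grip_width: 0.501
grasp_force: 0.0
clock: 8.32
position: [0.4897, -0.1533, 0.2988]
ee_rot: [1.0, 0.024, -0.0, -0.0]
ft_force: [0.5, -0.9, 0.1]
grip_width: 0.497
grasp_force: 0.0
clock: 8.73
position: [0.4531, -0.2398, 0.3391]
ee_rot: [1.0, 0.022, 0.001, 0.001]
ft_force: [-0.0, -1.0, -0.8]
grip_width: 0.603
grasp_force: 0.0
t 8.73 pos [ 453.1 -239.8  339.1] x [0.999 0.043 0.002] z [ 0.002 -0.002 -1.   ] F [-0.  -1.  -0.8] w 0.603 g 0.0 q [ 0.76  0.09 -0.39  1.68  0.03  1.37 -1.16]
```

View pics/w3.png

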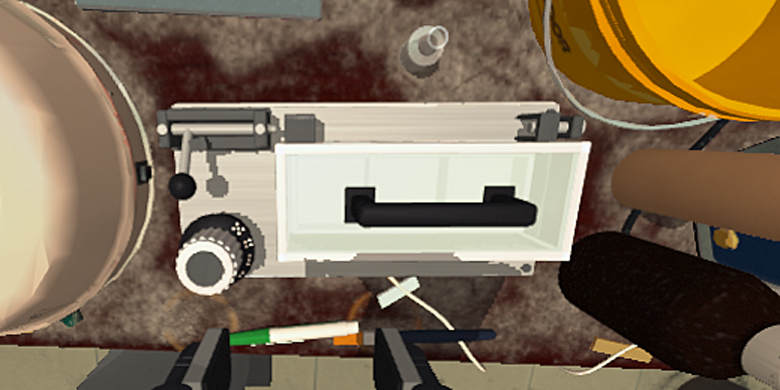

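Pin parked: the knob now sits at about px (241,143), the handle swung forward, and the pin is clear of the eye. The bar is at px (357–477,161).

Run:
```python
from h import *
c=dict(np.load('w3.npz')); g=c['pixels'].max(2)
b=blob(c,g<55,(355,151,482,175),5); print('bar',b[:3]); 
box=cv2.boxPoints(b[1]); W=onz(c,box,.165)*1000; print(np.round(W)); m=W.mean(0); print(m)
P=cloud(c).reshape(-1,3); s=(P[:,2]>.158)&(P[:,2]<.175)&(P[:,0]>.44)&(P[:,0]<.54)&(P[:,1]<-.25)&(P[:,1]>-.4); Q=P[s]
print('depth bar',len(Q),Q.min(0),Q.max(0),np.median(Q,0)); v=np.linalg.svd(Q[:,:2]-Q[:,:2].mean(0),full_matrices=False)[2][0]; print(v)
print(tool([m[0]/1000,m[1]/1000,.162+.054]))
b=blob(c,g<55,(228,130,255,156),5); k=onz(c,[b[0]],.103)[0]; print('knob',k)
```

```text
bar (array([415.95056643, 161.70348438]), ((415.4999694824219, 160.49998474121094), (120.99998474121094, 18.999996185302734), -0.0), 1942.0)
[[ 478. -267.  165.]
 [ 494. -266.  165.]
 [ 499. -368.  165.]
 [ 482. -371.  165.]]
[ 488.37387694 -317.98482652  165.        ]
depth bar 2020 [ 0.47758683 -0.37091259  0.15910721] [ 0.49517702 -0.26889198  0.17013702] [ 0.48685521 -0.31899036  0.16731399]
[ 0.04378437 -0.999041  ]
[ 31.98039293  81.69665542 122.2802191 ]
knob [ 0.48795062 -0.15360006  0.103     ]
```

```bash
python3 -m creep '[[[6,16,0],-0.12],[[12,32,0],-0.24],[[18,48,0],-0.36],[[24,64,0],-0.48],[[30.5,80.5,0],-0.6]]' 0.6 60
python3 -m creep '[[[0,0,10],-0.12],[[0,0,20],-0.24],[[0,0,30],-0.36],[[0,0,35],-0.48],[[0,0,40],-0.6]]'
python3 -m creep '[[[0,0,0],-0.12],[[0,0,0],-0.24],[[0,0,0],-0.376],[[0,0,0],-0.376],[[0,0,0],-0.376]]'
python3 - <<'E'
from h import *
st(); c=cam('wrist')
P=cloud(c).reshape(-1,3); s=(P[:,2]>.158)&(P[:,2]<.175)&(P[:,0]>.44)&(P[:,0]<.54)&(P[:,1]<-.25)&(P[:,1]>-.4); Q=P[s]
print('depth bar',len(Q),Q.min(0),Q.max(0),np.median(Q,0)); v=np.linalg.svd(Q[:,:2]-Q[:,:2].mean(0),full_matrices=False)[2][0]; print(v)
print(tool([.487,-.319,.216]))
E
```

```text
clock: 9.2
position: [0.4889, -0.3138, 0.337]
ee_rot: [0.947, 0.322, 0.0, -0.0]
ft_force: [-0.7, -0.1, -0.5]
grip_width: 0.6
grasp_force: 0.0
clock: 9.62
position: [0.4885, -0.3131, 0.2963]
ee_rot: [0.809, 0.587, 0.0, -0.001]
ft_force: [0.6, 0.5, 0.6]
grip_width: 0.598
grasp_force: 0.0
clock: 10.03
position: [0.4884, -0.3137, 0.2971]
ee_rot: [0.689, 0.725, 0.0, -0.0]
ft_force: [0.8, -0.0, -0.1]
grip_width: 0.598
grasp_force: 0.0
t 10.03 pos [ 488.4 -313.7  297.1] x [-0.052  0.999  0.001] z [-0.     0.001 -1.   ] F [ 0.8 -0.  -0.1] w 0.598 g 0.0 q [ 0.91  0.28 -0.5   1.57  0.14  1.33  0.44]
depth bar 2317 [ 0.4769378  -0.37026744  0.15974344] [ 0.49436148 -0.269307    0.17014073] [ 0.48553636 -0.31426337  0.16744146]
[ 0.04940643 -0.99877876]
[-5.02682389 -1.56120065 81.18333096]
```

```bash
python3 -m creep '[[[-3,-1.5,18],0],[[-6,-2.7,36],0],[[-6,-2.7,54],0],[[-6,-2.7,70],0],[[-6,-2.7,81],0]]' 0.6 80
python3 -m creep '[[[0,0,0],0],[[0,0,0],0],[[0,0,0],0],[[0,0,0],0],[[0,0,0],0]]' 0 80
python3 -m creep '[[[0,0,0],0],[[0,0,0],0],[[0,0,0],0]]'
python3 - <<'E'
from h import *
st()
E
```

```text
clock: 10.5
position: [0.4853, -0.3203, 0.2147]
ee_rot: [0.689, 0.725, -0.0, -0.001]
ft_force: [-0.8, 0.3, 0.8]
grip_width: 0.6
grasp_force: 0.0
clock: 10.92
position: [0.4863, -0.321, 0.2178]
ee_rot: [0.688, 0.726, 0.0, 0.001]
ft_force: [-0.6, 1.5, 4.8]
grip_width: 0.148
grasp_force: 79.1
clock: 11.17
position: [0.4863, -0.321, 0.2178]
ee_rot: [0.688, 0.726, 0.0, 0.001]
ft_force: [-1.4, 1.3, 6.2]
grip_width: 0.143
grasp_force: 79.3
t 11.17 pos [ 486.3 -321.   217.8] x [-0.053  0.999 -0.001] z [ 0.002 -0.001 -1.   ] F [-1.4  1.3  6.2] w 0.143 g 79.30830717086792 q [ 0.91  0.34 -0.49  1.67  0.17  1.17  0.43]
```

```bash
python3 -m creep '[[[0,0,-4],0],[[0,0,-8],0],[[0,0,-12],0],[[0,0,-16],0],[[0,0,-20],0]]'
python3 -m creep '[[[0,0,-8],0],[[0,0,-16],0],[[0,0,-24],0],[[0,0,-32],0],[[0,0,-40],0]]'
python3 -m creep '[[[0,0,-10],0],[[0,0,-20],0],[[0,0,-30],0],[[0,0,-40],0],[[0,0,-50],0]]'
python3 -m creep '[[[0,0,-18],0],[[0,0,-36],0],[[0,0,-54],0],[[0,0,-72],0],[[0,0,-90],0]]'
python3 - <<'E'
from h import *
st(); c=cam('scene'); save(c,'s1.png',(180,110,480,320),2.2)
E
```

```text
clock: 11.58
position: [0.4855, -0.321, 0.2366]
ee_rot: [0.688, 0.726, -0.0, -0.0]
ft_force: [-0.0, 0.0, -4.4]
grip_width: 0.142
grasp_force: 78.2
clock: 12.0
position: [0.4857, -0.3209, 0.2775]
ee_rot: [0.688, 0.726, 0.0, 0.0]
ft_force: [-0.2, 0.4, -4.5]
grip_width: 0.145
grasp_force: 78.2
clock: 12.42
position: [0.4857, -0.3209, 0.3276]
ee_rot: [0.688, 0.726, -0.0, 0.0]
ft_force: [-0.0, -0.6, -4.8]
grip_width: 0.142
grasp_force: 78.2
clock: 12.83
position: [0.4855, -0.3208, 0.4179]
ee_rot: [0.688, 0.726, -0.0, 0.0]
ft_force: [-0.2, -0.6, -3.9]
grip_width: 0.149
grasp_force: 78.2
t 12.83 pos [ 485.5 -320.8  417.9] x [-0.053  0.999 -0.   ] z [ 0. -0. -1.] F [-0.2 -0.6 -3.9] w 0.149 g 78.24223279953003 q [ 0.91  0.24 -0.5   1.36  0.12  1.57  0.48]
```

View pics/s1.png

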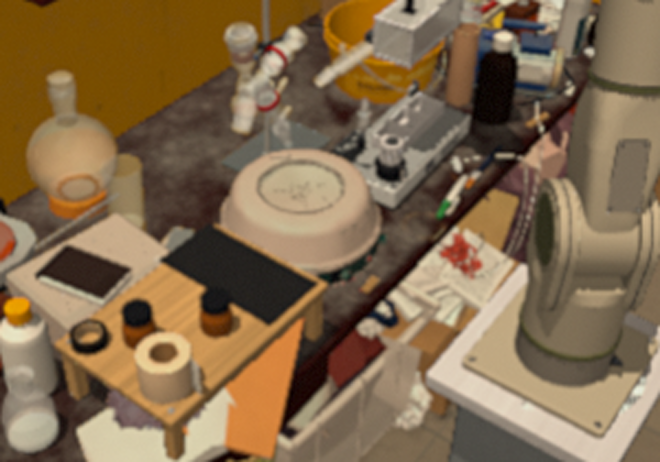

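```bash
python3 - <<'E'
from h import *
c=cam('top'); P=cloud(c).reshape(-1,3); s=(P[:,2]>.2)&(P[:,2]<.9)&(P[:,0]>.35)&(P[:,0]<.8)&(P[:,1]>-.2)&(P[:,1]<.45); Q=P[s]
print(len(Q)); 
for y in np.arange(-.2,.45,.05):
    q=Q[(Q[:,1]>=y)&(Q[:,1]<y+.05)]; 
    if len(q): print(round(y,2),len(q),q[:,0].min().round(3),q[:,2].max().round(3))
E
python3 -m creep '[[[28,-1,0],0],[[56,-2,0],0],[[84,-3,0],0],[[112,-4,0],0],[[140,-5,0],0]]'
```

```text
845
-0.2 74 0.618 0.409
-0.15 269 0.607 0.477
-0.1 186 0.605 0.409
-0.05 191 0.605 0.368
-0.0 125 0.603 0.367
clock: 13.35
position: [0.4727, -0.18, 0.4153]
ee_rot: [0.688, 0.726, -0.0, -0.001]
ft_force: [0.7, 0.9, -3.6]
grip_width: 0.149
grasp_force: 78.3
```

```bash
python3 -m creep '[[[28,-1,0],0],[[56,-2,0],0],[[84,-3,0],0],[[112,-4,0],0],[[140,-5,0],0]]'
python3 -m creep '[[[28,-1,0],0],[[56,-2,0],0],[[84,-3,0],0],[[112,-4,0],0],[[140,-5,0],0]]'
python3 -m creep '[[[28,-1,0],-0.08],[[56,-2,0],-0.16],[[84,-3,0],-0.24],[[112,-3,0],-0.32],[[140,-3,0],-0.4]]'
python3 -m creep '[[[0,0,0],-0.11],[[0,0,0],-0.22],[[0,0,0],-0.33],[[0,0,0],-0.44],[[0,0,0],-0.55]]'
python3 -m creep '[[[0,0,0],-0.11],[[0,0,0],-0.22],[[0,0,0],-0.33],[[0,0,0],-0.44],[[0,0,0],-0.54]]'
python3 -m creep '[[[0,0,0],0],[[0,0,0],0]]'
python3 - <<'E'
from h import *
st(); print(tool([.441,.242,.113+.168]))
c=cam('wrist'); save(c,'w4.png'); np.savez('w4.npz',**{k:c[k] for k in('pixels','z_map','K','D','E')})
E
```

```text
clock: 13.77
position: [0.4602, -0.0405, 0.4155]
ee_rot: [0.688, 0.726, -0.0, -0.0]
ft_force: [0.9, -0.7, -4.6]
grip_width: 0.143
grasp_force: 78.3
clock: 14.18
position: [0.4477, 0.099, 0.4156]
ee_rot: [0.688, 0.726, -0.0, 0.0]
ft_force: [0.4, 0.9, -3.9]
grip_width: 0.142
grasp_force: 78.3
clock: 14.6
position: [0.4374, 0.2385, 0.4157]
ee_rot: [0.529, 0.849, -0.0, 0.0]
ft_force: [1.1, 0.2, -4.0]
grip_width: 0.144
grasp_force: 78.3
clock: 15.02
position: [0.4377, 0.2372, 0.4154]
ee_rot: [0.277, 0.961, -0.0, -0.0]
ft_force: [0.5, -0.0, -4.1]
grip_width: 0.145
grasp_force: 78.5
clock: 15.43
position: [0.4377, 0.2372, 0.4155]
ee_rot: [0.011, 1.0, -0.0, -0.0]
ft_force: [-0.4, -0.0, -5.2]
grip_width: 0.143
grasp_force: 78.5
clock: 15.6
position: [0.4378, 0.2372, 0.4158]
ee_rot: [0.015, 1.0, -0.0, -0.0]
ft_force: [-0.6, 0.1, -4.7]
grip_width: 0.145
grasp_force: 78.4
t 15.6 pos [437.8 237.2 415.8] x [-1.     0.031  0.001] z [-0.001 -0.    -1.   ] F [-0.6  0.1 -4.7] w 0.145 g 78.43666434288025 q [ 0.48  0.12 -1.13  1.55  0.1   1.54  0.88]
[ -3.10497441   4.97970193 134.77536631]
```

View pics/w4.png

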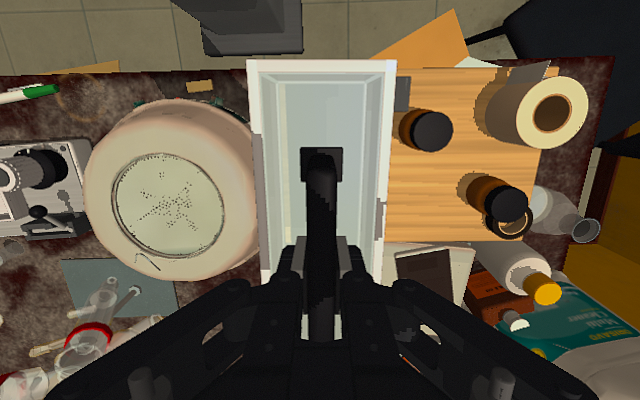

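The guard is held over the mat, its eye side facing the jars (caps at (432,131) and (508,201)). I'll refine the mat from the first top picture.

Run:
```python
from h import *
c=cam('top'); im=cv2.imread('pics/top0.png'); g=im.max(2)
for t in (50,60):
    b=blob(c,g<t,(243,160,295,218),3); W=onz(c,cv2.boxPoints(b[1]),.113)*1000; print('mat top',b[1],np.round(W),W.mean(0), onz(c,[b[0]],.113)*1000)
s=cam('scene'); im=cv2.imread('pics/scene0.png'); g=im.max(2)
b=blob(s,g<50,(248,208,330,262),3); print('mat scene',b[2],onz(s,[b[0]],.113)*1000, np.round(onz(s,cv2.approxPolyDP(b[3],4,True).reshape(-1,2),.113)*1000))
w=dict(np.load('w4.npz'))
print('jars', np.round(onz(w,[(432,131),(508,201)],.17)*1000))
```

```text
mat top ((266.9974060058594, 188.70436096191406), (22.00467300415039, 45.631813049316406), 30.465543746948242) [[342. 301. 113.]
 [563. 301. 113.]
 [549. 194. 113.]
 [331. 198. 113.]] [446.21480994 248.80680714 113.        ] [[442.19072385 247.70851928 113.        ]]
mat top ((266.9523010253906, 188.7680206298828), (22.495031356811523, 46.55133056640625), 30.65066909790039) [[340. 303. 113.]
 [565. 302. 113.]
 [551. 193. 113.]
 [328. 198. 113.]] [445.93120775 248.84886815 113.        ] [[441.64186763 247.61437002 113.        ]]
mat scene 1405.5 [[438.23492542 258.21254756 113.        ]] [[548. 293. 113.]
 [457. 305. 113.]
 [418. 345. 113.]
 [407. 302. 113.]
 [338. 301. 113.]
 [336. 212. 113.]
 [550. 194. 113.]]
jars [[390. 358. 170.]
 [472. 452. 170.]]
```

```bash
python3 -m creep '[[[-2,3,20],0],[[-4,6,42],0],[[-6,9,64],0],[[-6,9,86],0],[[-6,9,105],0]]'
python3 -m creep '[[[0,0,6],0],[[0,0,12],0],[[0,0,18],0],[[0,0,22],0],[[0,0,25],0]]'
python3 -m creep '[[[0,0,1],0],[[0,0,2],0],[[0,0,3],0],[[0,0,4],0],[[0,0,5],0]]'
python3 - <<'E'
from h import *
st()
E
```

```text
clock: 16.17
position: [0.444, 0.2461, 0.3099]
ee_rot: [0.015, 1.0, -0.0, -0.0]
ft_force: [0.7, -1.2, -4.7]
grip_width: 0.14
grasp_force: 78.4
clock: 16.58
position: [0.4445, 0.2462, 0.2866]
ee_rot: [0.014, 1.0, 0.0, 0.0]
ft_force: [0.3, 0.1, -3.7]
grip_width: 0.145
grasp_force: 78.4
clock: 17.0
position: [0.4443, 0.2462, 0.2815]
ee_rot: [0.014, 1.0, 0.0, 0.0]
ft_force: [-0.1, 0.1, -4.4]
grip_width: 0.148
grasp_force: 78.4
t 17.0 pos [444.3 246.2 281.5] x [-1.     0.028 -0.   ] z [ 0.  0. -1.] F [-0.1  0.1 -4.4] w 0.148 g 78.42084646224976 q [ 0.4   0.24 -1.11  1.75  0.22  1.29  0.78]
```

```bash
python3 -m creep '[[[0,0,0.5],0],[[0,0,1],0],[[0,0,1.5],0],[[0,0,2],0],[[0,0,2],0]]'
python3 -m creep '[[[0,0,0.5],0],[[0,0,1],0],[[0,0,1.5],0],[[0,0,2],0],[[0,0,2],0]]'
```

```text
clock: 17.42
position: [0.4443, 0.2462, 0.2808]
ee_rot: [0.014, 1.0, -0.0, 0.0]
ft_force: [-6.9, -5.6, 13.2]
grip_width: 0.146
grasp_force: 80.8
clock: 17.83
position: [0.4443, 0.2464, 0.2807]
ee_rot: [0.014, 1.0, -0.001, 0.001]
ft_force: [-17.5, -11.9, 36.0]
grip_width: 0.146
grasp_force: 83.9
```

```bash
python3 -m creep '[[[0,0,-2],0],[[0,0,-3.5],0],[[0,0,-3.5],0]]'
python3 -m creep '[[[0,0,0],0],[[0,0,0],0],[[0,0,0],0],[[0,0,0],0],[[0,0,0],0]]' 0.6
python3 -m creep '[[[0,0,-12],0],[[0,0,-30],0],[[0,0,-50],0],[[0,0,-70],0],[[0,0,-90],0]]'
python3 - <<'E'
from h import *
st(); c=cam('wrist'); save(c,'w5.png'); np.savez('w5.npz',**{k:c[k] for k in('pixels','z_map','K','D','E')})
E
```

```text
clock: 18.08
position: [0.4443, 0.2462, 0.281]
ee_rot: [0.014, 1.0, 0.0, 0.0]
ft_force: [0.4, -0.2, -4.1]
grip_width: 0.144
grasp_force: 78.5
clock: 18.5
position: [0.4443, 0.2462, 0.2809]
ee_rot: [0.014, 1.0, 0.0, 0.0]
ft_force: [0.1, -0.1, -0.3]
grip_width: 0.603
grasp_force: 0.0
clock: 18.92
position: [0.4441, 0.2463, 0.3728]
ee_rot: [0.014, 1.0, 0.0, 0.0]
ft_force: [-0.2, 0.0, 0.4]
grip_width: 0.601
grasp_force: 0.0
t 18.92 pos [444.1 246.3 372.8] x [-1.     0.027 -0.001] z [ 0.001  0.    -1.   ] F [-0.2  0.   0.4] w 0.601 g 0.0 q [ 0.44  0.17 -1.14  1.61  0.15  1.46  0.84]
```

View pics/w5.png

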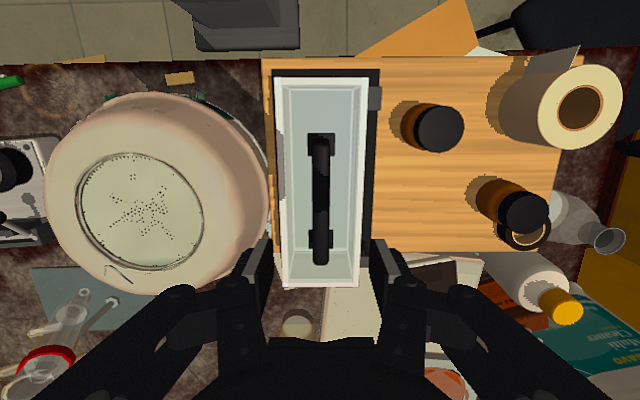

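The guard stands on the mat. Jar caps are at (439,129) and (522,212), with the tape roll next to the second at (524,233).

Run:
```python
from h import *
c=dict(np.load('w5.npz')); P=cloud(c)
for n,r in (('b',(405,95,475,160)),('a',(485,180,560,245))):
    x0,y0,x1,y1=r; Q=P[y0:y1,x0:x1].reshape(-1,3); Q=Q[(Q[:,2]>.163)&(Q[:,2]<.178)]; (cx,cy),rad=cv2.minEnclosingCircle(Q[:,:2].astype(np.float32)); print(n,len(Q),np.median(Q,0),Q.min(0),Q.max(0),(cx,cy),rad)
x0,y0,x1,y1=490,205,560,255; Q=P[y0:y1,x0:x1].reshape(-1,3); Q=Q[(Q[:,2]>.118)&(Q[:,2]<.15)]; print('tape',len(Q),Q.min(0),Q.max(0))
print('pix',onz(c,[(439,129),(522,212)],.17)); st()
```

```text
b 1789 [0.39108089 0.35852404 0.16995962] [0.37089073 0.33817391 0.16311167] [0.41244648 0.38146488 0.17272504] (0.3917761743068695, 0.35977238416671753) 0.021854786202311516
a 1492 [0.47633455 0.45151196 0.16992279] [0.45639854 0.43242647 0.16301918] [0.49870796 0.47564229 0.17271868] (0.4778815805912018, 0.45343223214149475) 0.0223131962120533
tape 887 [0.47435064 0.43174306 0.11808601] [0.54061232 0.51505899 0.1498386 ]
pix [[0.39111125 0.3577147  0.17      ]
 [0.47493221 0.44834728 0.17      ]]
t 18.97 pos [444.8 247.2 376.5] x [-1.     0.027 -0.005] z [ 0.005  0.002 -1.   ] F [0.9 1.2 4.2] w 0.6 g 0.0 q [ 0.44  0.17 -1.14  1.6   0.15  1.46  0.84]
```

```bash
python3 -m creep '[[[11,22,0],0.1],[[22,44,0],0.2],[[34,66,0],0.3],[[45,88,0],0.4],[[56,111,0],0.5]]' 0.75 30
python3 -m creep '[[[0,0,10],0.1],[[0,0,20],0.2],[[0,0,30],0.3],[[0,0,40],0.4],[[0,0,50],0.5]]'
python3 -m creep '[[[0,0,10],0.12],[[0,0,20],0.24],[[0,0,30],0.36],[[0,0,40],0.49],[[0,0,40],0.49],[[0,0,40],0.49]]' || python3 -m creep '[[[0,0,10],0.12],[[0,0,20],0.24],[[0,0,30],0.36],[[0,0,40],0.49],[[0,0,40],0.49]]'
python3 - <<'E'
from h import *
st(); c=cam('wrist'); P=cloud(c).reshape(-1,3)
for x,y in((.391,.359),(.477,.452)):
    Q=P[(np.hypot(P[:,0]-x,P[:,1]-y)<.05)&(P[:,2]>.164)&(P[:,2]<.178)]
    if len(Q)>50: q,r=cv2.minEnclosingCircle(Q[:,:2].astype(np.float32)); print(len(Q),q,r,tool([*q,.219]))
save(c,'w6.png')
E
```

```text
clock: 19.38
position: [0.3908, 0.3596, 0.3718]
ee_rot: [0.263, 0.965, 0.0, 0.0]
ft_force: [-0.1, -0.2, 0.2]
grip_width: 0.746
grasp_force: 0.0
clock: 19.8
position: [0.3914, 0.3588, 0.3212]
ee_rot: [0.494, 0.87, 0.0, 0.0]
ft_force: [0.4, -0.7, 0.2]
grip_width: 0.749
grasp_force: 0.0
clock: 20.22
position: [0.391, 0.3582, 0.2799]
ee_rot: [0.69, 0.724, -0.001, -0.0]
ft_force: [-0.2, -0.4, -0.1]
grip_width: 0.752
grasp_force: 0.0
t 20.22 pos [391.  358.2 279.9] x [-0.047  0.999 -0.001] z [-0.001 -0.001 -1.   ] F [-0.2 -0.4 -0.1] w 0.752 g 0.0 q [-0.01  0.26 -0.94  1.71  0.21  1.29 -0.94]
3012 (0.39141643047332764, 0.35966557264328003) 0.021783407777547836 [ 1.13869879  0.33207178 61.93734494]
4813 (0.47781193256378174, 0.4541086256504059) 0.021938884630799294 [90.74723965 91.73213379 61.83192402]invalid input at $: expected 1 to 5 rows
```

```bash
python3 -m creep '[[[1,0,14],0],[[1,0,28],0],[[1,0,42],0],[[1,0,54],0],[[1,0,61],0]]' 0.75 40
python3 -m creep '[[[0,0,0],0],[[0,0,0],0],[[0,0,0],0],[[0,0,0],0],[[0,0,0],0]]' 0 40
python3 -m creep '[[[0,0,-3],0],[[0,0,-8],0],[[0,0,-14],0],[[0,0,-22],0],[[0,0,-30],0]]'
python3 - <<'E'
from h import *
st()
E
```

```text
clock: 20.68
position: [0.3913, 0.3595, 0.2193]
ee_rot: [0.687, 0.727, -0.0, -0.0]
ft_force: [-0.7, -0.2, -0.3]
grip_width: 0.751
grasp_force: 0.0
clock: 21.1
position: [0.3915, 0.3598, 0.2204]
ee_rot: [0.688, 0.726, 0.0, 0.0]
ft_force: [-0.2, 0.6, 0.8]
grip_width: 0.494
grasp_force: 40.7
clock: 21.52
position: [0.3913, 0.3597, 0.2509]
ee_rot: [0.688, 0.726, 0.0, 0.0]
ft_force: [-0.2, -0.2, -1.4]
grip_width: 0.491
grasp_force: 40.7
t 21.52 pos [391.3 359.7 250.9] x [-0.053  0.999  0.   ] z [ 0.  0. -1.] F [-0.2 -0.2 -1.4] w 0.491 g 40.65482676029205 q [-0.02  0.29 -0.93  1.74  0.24  1.23 -0.96]
```

```bash
python3 -m creep '[[[0,0,-20],0],[[0,0,-40],0],[[0,0,-60],0],[[0,0,-80],0],[[0,0,-105],0]]'
for i in 1 2; do :; done
python3 -m creep '[[[-30,3,0],0],[[-60,5,0],0],[[-90,8,0],0],[[-120,10,0],0],[[-149,12,0],0]]'
python3 -m creep '[[[-30,3,0],0],[[-60,5,0],0],[[-90,8,0],0],[[-120,10,0],0],[[-149,12,0],0]]'
python3 -m creep '[[[-30,3,0],0],[[-60,5,0],0],[[-90,8,0],0],[[-120,10,0],0],[[-149,12,0],0]]'
python3 -m creep '[[[-30,3,0],0],[[-60,5,0],0],[[-90,8,0],0],[[-120,10,0],0],[[-149,12,0],0]]'
python3 -m creep '[[[-30,3,0],0],[[-60,5,0],0],[[-90,8,0],0],[[-120,10,0],0],[[-149,12,0],0]]'
python3 -m creep '[[[0,0,0],0],[[0,0,0],0]]'
python3 - <<'E'
from h import *
st(); c=cam('wrist'); save(c,'w7.png'); np.savez('w7.npz',**{k:c[k] for k in('pixels','z_map','K','D','E')})
E
```

```text
clock: 21.93
position: [0.3909, 0.3594, 0.356]
ee_rot: [0.688, 0.726, -0.0, 0.0]
ft_force: [0.3, 0.0, -1.1]
grip_width: 0.488
grasp_force: 40.8
clock: 22.35
position: [0.411, 0.2102, 0.3558]
ee_rot: [0.688, 0.726, 0.0, 0.0]
ft_force: [1.5, -0.7, -1.1]
grip_width: 0.489
grasp_force: 40.9
clock: 22.77
position: [0.4309, 0.062, 0.3559]
ee_rot: [0.688, 0.726, 0.0, 0.001]
ft_force: [1.6, -0.2, -0.9]
grip_width: 0.493
grasp_force: 40.9
clock: 23.18
position: [0.4509, -0.0862, 0.3558]
ee_rot: [0.688, 0.726, 0.0, 0.001]
ft_force: [0.2, -0.2, -1.5]
grip_width: 0.494
grasp_force: 40.9
clock: 23.6
position: [0.4708, -0.2344, 0.3558]
ee_rot: [0.688, 0.726, 0.0, 0.0]
ft_force: [0.7, -0.6, -0.4]
grip_width: 0.492
grasp_force: 40.9
clock: 24.02
position: [0.4907, -0.3825, 0.3557]
ee_rot: [0.688, 0.726, 0.0, 0.0]
ft_force: [1.1, 0.6, -1.7]
grip_width: 0.491
grasp_force: 40.9
clock: 24.18
position: [0.4902, -0.3826, 0.3549]
ee_rot: [0.689, 0.725, 0.0, -0.0]
ft_force: [1.0, 0.1, -1.8]
grip_width: 0.489
grasp_force: 41.0
t 24.18 pos [ 490.2 -382.6  354.9] x [-0.051  0.999  0.001] z [-0.     0.001 -1.   ] F [ 1.   0.1 -1.8] w 0.489 g 40.97808659076691 q [ 0.79  0.32 -0.26  1.38  0.08  1.45  0.58]
```

View pics/w7.png

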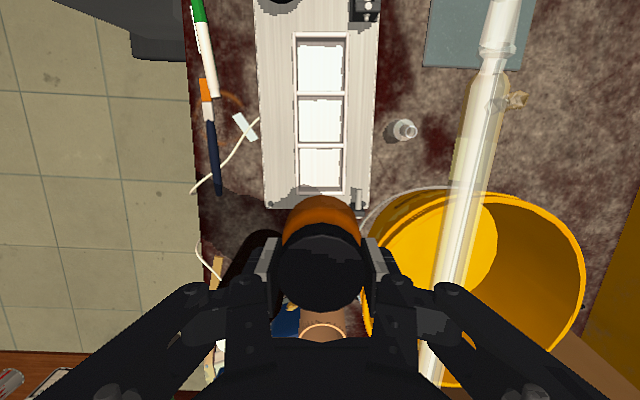

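The tray's walls are seen at px (293,33)–(347,33) down to (298,193)–(345,193); the three pockets are empty.

Run:
```python
from h import *
c=dict(np.load('w7.npz')); P=cloud(c); Q=P.reshape(-1,3)
W=onz(c,[(293,33),(347,33),(345,193),(298,193)],.077)*1000; print(np.round(W),W.mean(0))
yw=np.radians(3.0); X=np.array([np.cos(yw),np.sin(yw)]); Y=np.array([-X[1],X[0]])
d=Q[:,:2]-[.4863,-.321]; a=d@X; b=d@Y; s=(Q[:,2]>.071)&(Q[:,2]<.083)&(abs(a)<.045)&(abs(b)<.105)
a,b=a[s]*1000,b[s]*1000; print(s.sum(),np.percentile(a,[0.5,50,99.5]),np.percentile(b,[0.5,50,99.5]))
h,e=np.histogram(b,bins=np.arange(-100,101,4)); print(list(zip(e[:-1].astype(int),h)))
h,e=np.histogram(a,bins=np.arange(-44,45,4)); print(list(zip(e[:-1].astype(int),h)))
```

```text
[[ 453. -232.   77.]
 [ 510. -229.   77.]
 [ 522. -408.   77.]
 [ 463. -411.   77.]] [ 486.83412141 -319.8943507    77.        ]
2200 [-31.70025884   0.27576146  44.32623973] [-97.184511    18.14243133  91.60139451]
[(np.int64(-100), np.int64(6)), (np.int64(-96), np.int64(6)), (np.int64(-92), np.int64(100)), (np.int64(-88), np.int64(150)), (np.int64(-84), np.int64(26)), (np.int64(-80), np.int64(24)), (np.int64(-76), np.int64(22)), (np.int64(-72), np.int64(21)), (np.int64(-68), np.int64(23)), (np.int64(-64), np.int64(22)), (np.int64(-60), np.int64(19)), (np.int64(-56), np.int64(18)), (np.int64(-52), np.int64(22)), (np.int64(-48), np.int64(26)), (np.int64(-44), np.int64(21)), (np.int64(-40), np.int64(22)), (np.int64(-36), np.int64(28)), (np.int64(-32), np.int64(156)), (np.int64(-28), np.int64(109)), (np.int64(-24), np.int64(27)), (np.int64(-20), np.int64(21)), (np.int64(-16), np.int64(27)), (np.int64(-12), np.int64(20)), (np.int64(-8), np.int64(32)), (np.int64(-4), np.int64(24)), (np.int64(0), np.int64(29)), (np.int64(4), np.int64(21)), (np.int64(8), np.int64(28)), (np.int64(12), np.in
[... 606 characters left out ...]
(1)), (np.int64(96), np.int64(0))]
[(np.int64(-44), np.int64(0)), (np.int64(-40), np.int64(0)), (np.int64(-36), np.int64(1)), (np.int64(-32), np.int64(497)), (np.int64(-28), np.int64(170)), (np.int64(-24), np.int64(68)), (np.int64(-20), np.int64(74)), (np.int64(-16), np.int64(67)), (np.int64(-12), np.int64(76)), (np.int64(-8), np.int64(73)), (np.int64(-4), np.int64(74)), (np.int64(0), np.int64(62)), (np.int64(4), np.int64(75)), (np.int64(8), np.int64(69)), (np.int64(12), np.int64(76)), (np.int64(16), np.int64(67)), (np.int64(20), np.int64(71)), (np.int64(24), np.int64(298)), (np.int64(28), np.int64(347)), (np.int64(32), np.int64(0)), (np.int64(36), np.int64(0)), (np.int64(40), np.int64(17))]
```

```bash
python3 -m creep '[[[1,0,20],0],[[3,-0.6,45],0],[[3,-0.6,70],0],[[3,-0.6,95],0],[[3,-0.6,115],0]]'
python3 -m creep '[[[0,0,10],0],[[0,0,20],0],[[0,0,30],0],[[0,0,38],0],[[0,0,45],0]]'
python3 - <<'E'
from h import *
st(); print(tool([.4894,-.3794,.1634]))
E
```

```text
clock: 24.65
position: [0.4901, -0.3763, 0.2389]
ee_rot: [0.687, 0.726, 0.0, -0.0]
ft_force: [-0.6, 0.1, -1.8]
grip_width: 0.488
grasp_force: 41.0
clock: 25.07
position: [0.4902, -0.3781, 0.1949]
ee_rot: [0.688, 0.726, 0.0, 0.0]
ft_force: [-0.3, 0.6, -1.2]
grip_width: 0.49
grasp_force: 41.0
t 25.07 pos [ 490.2 -378.1  194.9] x [-0.053  0.999 -0.001] z [ 0.001 -0.    -1.   ] F [-0.3  0.6 -1.2] w 0.49 g 40.994471311569214 q [ 0.79  0.41 -0.26  1.6   0.11  1.15  0.56]
[-1.21455965 -0.9145248  31.49819987]
```

```bash
python3 -m creep '[[[-1,-0.7,6],0],[[-1,-0.7,12],0],[[-1,-0.7,18],0],[[-1,-0.7,24],0],[[-1,-0.7,28],0]]'
python3 -m creep '[[[0,0,1],0],[[0,0,2],0],[[0,0,3],0],[[0,0,3],0]]'
```

```text
clock: 25.48
position: [0.4892, -0.3791, 0.1662]
ee_rot: [0.688, 0.726, -0.0, -0.0]
ft_force: [0.1, 0.3, -1.1]
grip_width: 0.487
grasp_force: 41.0
clock: 25.82
position: [0.4894, -0.3792, 0.164]
ee_rot: [0.688, 0.726, -0.0, 0.0]
ft_force: [0.4, 0.4, -1.6]
grip_width: 0.491
grasp_force: 41.0
```

```bash
python3 -m creep '[[[0,0,0.7],0],[[0,0,1.4],0],[[0,0,1.4],0]]'
python3 -m creep '[[[0,0,0],0],[[0,0,0],0],[[0,0,0],0],[[0,0,0],0]]' 0.65
python3 -m creep '[[[0,0,-15],0],[[0,0,-35],0],[[0,0,-60],0],[[0,0,-90],0],[[0,0,-120],0]]'
python3 -m creep '[[[15,0,-15],0],[[40,0,-30],0],[[65,0,-45],0],[[95,0,-60],0],[[130,0,-70],0]]'
python3 - <<'E'
from h import *
st(); c=cam('top'); P=cloud(c)
Q=P.reshape(-1,3)
for n,x,y,z0,z1 in (('jar b',.489,-.379,.106,.118),('jar a',.4775,.454,.164,.178)):
    q=Q[(np.hypot(Q[:,0]-x,Q[:,1]-y)<.06)&(Q[:,2]>z0)&(Q[:,2]<z1)]
    print(n,len(q),np.median(q,0) if len(q) else '')
print(tool([.4775,.454,.36]))
E
```

```text
clock: 26.07
position: [0.4895, -0.3794, 0.1634]
ee_rot: [0.688, 0.726, -0.0, 0.001]
ft_force: [-0.4, 0.5, 4.5]
grip_width: 0.493
grasp_force: 41.4
clock: 26.4
position: [0.4893, -0.3792, 0.1625]
ee_rot: [0.688, 0.726, -0.0, 0.0]
ft_force: [-0.4, -0.6, -0.1]
grip_width: 0.652
grasp_force: 0.0
clock: 26.82
position: [0.489, -0.379, 0.2834]
ee_rot: [0.688, 0.726, -0.0, -0.0]
ft_force: [-0.1, -0.1, 0.4]
grip_width: 0.651
grasp_force: 0.0
clock: 27.23
position: [0.4821, -0.2492, 0.3538]
ee_rot: [0.689, 0.725, 0.0, 0.001]
ft_force: [1.4, -0.2, 0.5]
grip_width: 0.652
grasp_force: 0.0
t 27.23 pos [ 482.1 -249.2  353.8] x [-0.051  0.999 -0.001] z [ 0.001 -0.001 -1.   ] F [ 1.4 -0.2  0.5] w 0.652 g 0.0 q [ 0.69  0.15 -0.33  1.59  0.05  1.41  0.41]
jar b 67 [ 0.48822132 -0.38211129  0.11138897]
jar a 54 [0.47894041 0.45012414 0.1699774 ]
[694.08217641  35.13941889  -3.38697968]
```

```bash
python3 -m creep '[[[33,1,0],0],[[66,2,0],0],[[100,3,0],0],[[135,5,0],0],[[170,7,0],0]]' 0.8 40
python3 -m creep '[[[35,1,0],0],[[70,3,0],0],[[105,5,0],0],[[140,7,0],0],[[175,9,0],0]]'
python3 -m creep '[[[35,1,0],0],[[70,3,0],0],[[105,5,0],0],[[140,7,0],0],[[175,9,0],0]]'
python3 -m creep '[[[35,1,0],0],[[70,3,5],0],[[105,5,15],0],[[140,7,30],0],[[170,9,45],0]]'
python3 -m creep '[[[0,0,10],0],[[0,0,15],0],[[0,0,15],0]]'
python3 - <<'E'
from h import *
st(); c=cam('wrist'); P=cloud(c).reshape(-1,3)
for x,y in((.477,.452),):
    Q=P[(np.hypot(P[:,0]-x,P[:,1]-y)<.06)&(P[:,2]>.164)&(P[:,2]<.178)]
    if len(Q)>50: q,r=cv2.minEnclosingCircle(Q[:,:2].astype(np.float32)); print(len(Q),q,r,tool([*q,.219]))
save(c,'w8.png')
E
```

```text
clock: 27.7
position: [0.48, -0.0777, 0.3526]
ee_rot: [0.688, 0.726, -0.0, 0.0]
ft_force: [0.7, -0.4, -0.3]
grip_width: 0.799
grasp_force: 0.0
clock: 28.12
position: [0.4797, 0.0977, 0.3527]
ee_rot: [0.688, 0.726, 0.0, 0.0]
ft_force: [0.9, -0.3, -0.7]
grip_width: 0.801
grasp_force: 0.0
clock: 28.53
position: [0.4796, 0.2728, 0.3526]
ee_rot: [0.688, 0.725, 0.0, 0.0]
ft_force: [0.8, -0.5, 0.1]
grip_width: 0.795
grasp_force: 0.0
clock: 28.95
position: [0.4793, 0.4439, 0.3068]
ee_rot: [0.688, 0.726, 0.0, -0.0]
ft_force: [-0.4, -0.3, 0.2]
grip_width: 0.802
grasp_force: 0.0
clock: 29.2
position: [0.4799, 0.4406, 0.291]
ee_rot: [0.688, 0.726, -0.001, 0.0]
ft_force: [0.7, 0.3, -0.2]
grip_width: 0.805
grasp_force: 0.0
t 29.2 pos [479.9 440.6 291. ] x [-0.053  0.999 -0.002] z [-0.001 -0.002 -1.   ] F [ 0.7  0.3 -0.2] w 0.805 g 0.0 q [-0.26  0.51 -0.79  1.37  0.36  1.41 -0.99]
2848 (0.4778033494949341, 0.4541933536529541) 0.02167956531047821 [14.10917501 -1.88307663 73.30981081]
```

View pics/w8.png

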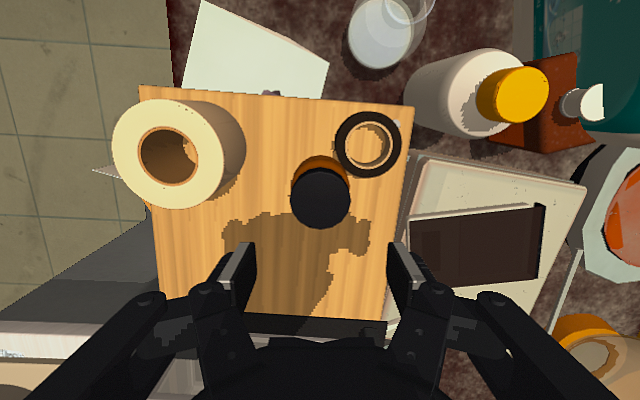

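Jar a's cap is at (320,198), between the fingers; the tape roll (368,145) is low and clear.

```bash
python3 -m creep '[[[7,-1,15],0],[[14,-2,30],0],[[14,-2,48],0],[[14,-2,62],0],[[14,-2,71],0]]' 0.7 40
python3 -m creep '[[[0,0,0],0],[[0,0,0],0],[[0,0,0],0],[[0,0,0],0],[[0,0,0],0]]' 0 40
python3 -m creep '[[[0,0,-3],0],[[0,0,-8],0],[[0,0,-14],0],[[0,0,-22],0],[[0,0,-30],0]]'
python3 -m creep '[[[0,0,-20],0],[[0,0,-40],0],[[0,0,-60],0],[[0,0,-80],0],[[0,0,-105],0]]'
python3 - <<'E'
from h import *
st(); print(tool([.4832,-.2616,.356]))
E
```

```text
clock: 29.67
position: [0.4769, 0.4545, 0.2191]
ee_rot: [0.688, 0.725, -0.001, 0.0]
ft_force: [0.2, -0.2, 0.3]
grip_width: 0.701
grasp_force: 0.0
clock: 30.08
position: [0.4772, 0.4553, 0.2221]
ee_rot: [0.688, 0.726, 0.0, 0.0]
ft_force: [0.8, -0.9, -1.1]
grip_width: 0.493
grasp_force: 40.6
clock: 30.5
position: [0.4771, 0.4554, 0.2526]
ee_rot: [0.688, 0.726, 0.0, 0.0]
ft_force: [0.5, -0.1, -1.3]
grip_width: 0.493
grasp_force: 40.6
clock: 30.92
position: [0.4769, 0.4551, 0.3576]
ee_rot: [0.688, 0.726, -0.0, 0.0]
ft_force: [-0.2, 0.5, -1.3]
grip_width: 0.494
grasp_force: 40.7
t 30.92 pos [476.9 455.1 357.6] x [-0.053  0.999 -0.   ] z [-0. -0. -1.] F [-0.2  0.5 -1.3] w 0.494 g 40.74999511241913 q [-0.3   0.5  -0.8   1.24  0.35  1.54 -0.99]
[-716.01241056  -31.69657657    1.90037371]
```

```bash
python3 -m creep '[[[-28,-1,0],0],[[-57,-2,0],0],[[-86,-4,0],0],[[-114,-5,0],0],[[-143,-6.4,0],0]]'
python3 -m creep '[[[-28,-1,0],0],[[-57,-2,0],0],[[-86,-4,0],0],[[-114,-5,0],0],[[-143,-6.4,0],0]]'
python3 -m creep '[[[-28,-1,0],0],[[-57,-2,0],0],[[-86,-4,0],0],[[-114,-5,0],0],[[-143,-6.4,0],0]]'
python3 -m creep '[[[-28,-1,0],0],[[-57,-2,0],0],[[-86,-4,0],0],[[-114,-5,0],0],[[-143,-6.4,0],0]]'
python3 -m creep '[[[-28,-1,0],0],[[-57,-2,0],0],[[-86,-4,0],0],[[-114,-5,0],0],[[-143,-6.4,0],0]]'
python3 -m creep '[[[0,0,20],0],[[0,0,45],0],[[0,0,70],0],[[0,0,90],0],[[0,0,110],0]]'
python3 -m creep '[[[0,0,10],0],[[0,0,20],0],[[0,0,30],0],[[0,0,38],0],[[0,0,45],0]]'
python3 - <<'E'
from h import *
st(); print(tool([.4832,-.2608,.165]))
E
```

```text
clock: 31.33
position: [0.4779, 0.3112, 0.3573]
ee_rot: [0.688, 0.726, 0.0, 0.0]
ft_force: [0.2, -0.3, -1.3]
grip_width: 0.49
grasp_force: 40.9
clock: 31.75
position: [0.4791, 0.1681, 0.3575]
ee_rot: [0.688, 0.726, 0.001, 0.001]
ft_force: [0.6, -0.3, -1.3]
grip_width: 0.497
grasp_force: 40.9
clock: 32.17
position: [0.4804, 0.0251, 0.3576]
ee_rot: [0.688, 0.726, 0.0, 0.001]
ft_force: [0.7, 0.6, -1.5]
grip_width: 0.492
grasp_force: 40.9
clock: 32.58
position: [0.4817, -0.1181, 0.3576]
ee_rot: [0.688, 0.726, 0.0, 0.001]
ft_force: [0.8, -0.0, -1.1]
grip_width: 0.49
grasp_force: 40.9
clock: 33.0
position: [0.483, -0.2613, 0.3576]
ee_rot: [0.688, 0.726, 0.0, 0.001]
ft_force: [1.1, -0.6, -0.7]
grip_width: 0.492
grasp_force: 40.9
clock: 33.42
position: [0.4831, -0.2601, 0.2463]
ee_rot: [0.688, 0.726, 0.0, 0.0]
ft_force: [0.1, -1.1, -1.1]
grip_width: 0.49
grasp_force: 40.9
clock: 33.83
position: [0.4832, -0.2604, 0.2014]
ee_rot: [0.688, 0.726, 0.0, 0.0]
ft_force: [0.3, 0.5, -1.5]
grip_width: 0.492
grasp_force: 40.9
t 33.83 pos [ 483.2 -260.4  201.4] x [-0.053  0.999 -0.   ] z [ 0.001 -0.    -1.   ] F [ 0.3  0.5 -1.5] w 0.492 g 40.87631642818451 q [ 0.72  0.27 -0.36  1.78  0.11  1.11  0.38]
[-0.36774813 -0.06485124 36.36329716]
```

```bash
python3 -m creep '[[[0,0,7],0],[[0,0,14],0],[[0,0,21],0],[[0,0,28],0],[[0,0,33],0]]'
python3 -m creep '[[[0,0,1],0],[[0,0,2],0],[[0,0,3],0],[[0,0,4],0],[[0,0,4.5],0]]'
```

```text
clock: 34.25
position: [0.4829, -0.2603, 0.1677]
ee_rot: [0.688, 0.726, -0.0, -0.0]
ft_force: [-0.2, -0.3, -1.4]
grip_width: 0.489
grasp_force: 40.9
clock: 34.67
position: [0.4831, -0.2604, 0.1642]
ee_rot: [0.688, 0.726, 0.0, 0.0]
ft_force: [-0.7, -0.6, -1.2]
grip_width: 0.494
grasp_force: 40.9
```

```bash
python3 -m creep '[[[0,0,0.7],0],[[0,0,1.4],0],[[0,0,1.4],0]]'
python3 -m creep '[[[0,0,0],0],[[0,0,0],0],[[0,0,0],0],[[0,0,0],0]]' 0.65
python3 -m creep '[[[0,0,-15],0],[[0,0,-40],0],[[0,0,-70],0],[[0,0,-110],0],[[0,0,-150],0]]'
python3 -m creep '[[[0,0,-20],0],[[0,0,-40],0],[[0,0,-45],0],[[0,0,-45],0]]'
python3 - <<'E'
from h import *
st(); c=cam('wrist'); save(c,'w9.png',(150,0,470,400),1.4); P=cloud(c).reshape(-1,3)
for x,y in((.4832,-.2616),(.4894,-.3794)):
    Q=P[(np.hypot(P[:,0]-x,P[:,1]-y)<.04)&(P[:,2]>.106)&(P[:,2]<.12)]
    if len(Q)>50: q,r=cv2.minEnclosingCircle(Q[:,:2].astype(np.float32)); print(len(Q),q,r,np.median(Q[:,2]))
E
```

```text
clock: 34.92
position: [0.4832, -0.2606, 0.1633]
ee_rot: [0.688, 0.726, -0.0, 0.0]
ft_force: [-1.8, 0.1, 3.6]
grip_width: 0.493
grasp_force: 41.3
clock: 35.25
position: [0.483, -0.2604, 0.1626]
ee_rot: [0.688, 0.726, 0.0, 0.0]
ft_force: [0.5, -0.4, 0.5]
grip_width: 0.645
grasp_force: 0.0
clock: 35.67
position: [0.4824, -0.26, 0.3138]
ee_rot: [0.688, 0.726, -0.0, -0.001]
ft_force: [1.2, -0.7, -0.2]
grip_width: 0.654
grasp_force: 0.0
clock: 36.0
position: [0.4834, -0.2605, 0.3589]
ee_rot: [0.688, 0.726, 0.0, 0.001]
ft_force: [-0.1, 0.2, -0.4]
grip_width: 0.652
grasp_force: 0.0
t 36.0 pos [ 483.4 -260.5  358.9] x [-0.053  0.999 -0.002] z [ 0.002 -0.001 -1.   ] F [-0.1  0.2 -0.4] w 0.652 g 0.0 q [ 0.73  0.16 -0.36  1.56  0.06  1.42  0.42]
1125 (0.4839012026786804, -0.26081040501594543) 0.02162840962409973 0.1128714093516695
880 (0.48964428901672363, -0.37963443994522095) 0.022065598517656326 0.11279365484437268
```

View pics/w9.png

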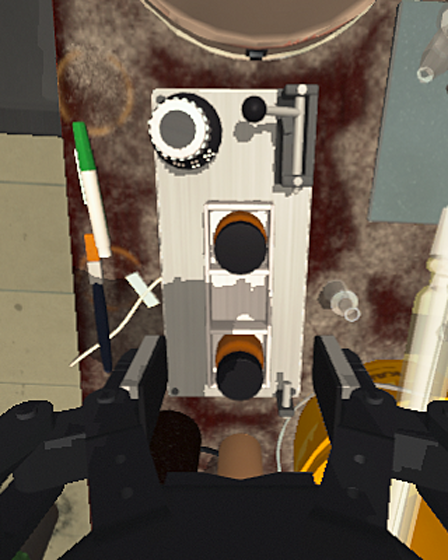

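Both jars stand in the end pockets and the handle is still parked. Back to the guard.

```bash
python3 -m creep '[[[33,-1,-5],0],[[66,-2,-10],0],[[100,-3,-12],0],[[135,-4,-12],0],[[169,-4,-12],0]]' 0.6 80
python3 -m creep '[[[34,-1,0],0],[[68,-2,0],0],[[102,-3,0],0],[[136,-4,0],0],[[170,-4,0],0]]'
python3 -m creep '[[[34,-1,0],-0.1],[[68,-2,0],-0.2],[[102,-3,0],-0.3],[[136,-4,0],-0.4],[[169,-4,0],-0.5]]'
python3 -m creep '[[[0,0,0],-0.11],[[0,0,0],-0.22],[[0,0,0],-0.33],[[0,0,0],-0.44],[[0,0,0],-0.55]]'
python3 -m creep '[[[0,0,0],-0.11],[[0,0,0],-0.22],[[0,0,0],-0.33],[[0,0,0],-0.44],[[0,0,0],-0.44]]'
python3 - <<'E'
from h import *
st(); print(tool([.4443,.2462,.281])); c=cam('wrist'); P=cloud(c).reshape(-1,3)
Q=P[(P[:,2]>.221)&(P[:,2]<.238)&(abs(P[:,0]-.444)<.06)&(abs(P[:,1]-.246)<.03)]; print(len(Q),Q.min(0),Q.max(0),np.median(Q,0)); print(np.linalg.svd(Q[:,:2]-Q[:,:2].mean(0),full_matrices=False)[2][0])
E
```

```text
clock: 36.47
position: [0.4691, -0.0902, 0.3679]
ee_rot: [0.688, 0.726, -0.001, -0.001]
ft_force: [1.6, 0.2, -0.2]
grip_width: 0.602
grasp_force: 0.0
clock: 36.88
position: [0.456, 0.0791, 0.3679]
ee_rot: [0.688, 0.726, -0.001, -0.001]
ft_force: [1.4, -1.0, 0.5]
grip_width: 0.598
grasp_force: 0.0
clock: 37.3
position: [0.4431, 0.2477, 0.368]
ee_rot: [0.485, 0.875, -0.001, -0.001]
ft_force: [0.2, -0.8, -0.3]
grip_width: 0.602
grasp_force: 0.0
clock: 37.72
position: [0.4437, 0.246, 0.3677]
ee_rot: [0.229, 0.973, -0.001, -0.001]
ft_force: [-0.2, -0.5, -0.4]
grip_width: 0.599
grasp_force: 0.0
clock: 38.13
position: [0.4437, 0.246, 0.3679]
ee_rot: [0.011, 1.0, -0.0, -0.001]
ft_force: [-0.3, 0.2, -0.6]
grip_width: 0.596
grasp_force: 0.0
t 38.13 pos [443.7 246.  367.9] x [-1.     0.022  0.002] z [-0.002 -0.001 -1.   ] F [-0.3  0.2 -0.6] w 0.596 g 0.0 q [ 0.28  0.13 -0.94  1.62  0.1   1.45  0.88]
[-0.76143619  0.32218159 86.87608664]
2255 [0.39357469 0.2386907  0.22235775] [0.49483854 0.25467046 0.23332883] [0.43844525 0.24689621 0.23044978]
[ 0.99950659 -0.03140979]
```

```bash
python3 -m creep '[[[-0.7,0.3,20],0.006],[[-0.7,0.3,40],0.006],[[-0.7,0.3,60],0.006],[[-0.7,0.3,77],0.006],[[-0.7,0.3,87],0.006]]' 0.6 80
python3 -m creep '[[[0,0,0],0],[[0,0,0],0],[[0,0,0],0],[[0,0,0],0],[[0,0,0],0]]' 0 80
python3 -m creep '[[[0,0,0],0],[[0,0,0],0],[[0,0,0],0]]'
python3 - <<'E'
from h import *
st()
E
```

```text
clock: 38.6
position: [0.444, 0.246, 0.28]
ee_rot: [0.019, 1.0, -0.001, -0.001]
ft_force: [0.9, -1.4, 0.3]
grip_width: 0.6
grasp_force: 0.0
clock: 39.02
position: [0.4451, 0.2466, 0.2836]
ee_rot: [0.017, 1.0, 0.0, 0.001]
ft_force: [-1.2, -2.2, 4.5]
grip_width: 0.143
grasp_force: 79.0
clock: 39.27
position: [0.4451, 0.2466, 0.2835]
ee_rot: [0.017, 1.0, -0.0, 0.001]
ft_force: [-1.6, -3.2, 6.0]
grip_width: 0.144
grasp_force: 79.2
t 39.27 pos [445.1 246.6 283.5] x [-0.999  0.034 -0.001] z [ 0.001 -0.    -1.   ] F [-1.6 -3.2  6. ] w 0.144 g 79.16067481040955 q [ 0.26  0.19 -0.94  1.75  0.16  1.28  0.82]
```

```bash
python3 -m creep '[[[0,0,-5],0],[[0,0,-15],0],[[0,0,-28],0],[[0,0,-42],0],[[0,0,-60],0]]'
python3 -m creep '[[[0,0,-20],0],[[0,0,-40],0],[[0,0,-60],0],[[0,0,-78],0],[[0,0,-78],0]]'
python3 -m creep '[[[0,0,0],0.1],[[0,0,0],0.2],[[0,0,0],0.3],[[0,0,0],0.4],[[0,0,0],0.5]]'
python3 -m creep '[[[0,0,0],0.1],[[0,0,0],0.2],[[0,0,0],0.3],[[0,0,0],0.4],[[0,0,0],0.5]]'
python3 -m creep '[[[0,0,0],0.12],[[0,0,0],0.24],[[0,0,0],0.36],[[0,0,0],0.484],[[0,0,0],0.484]]'
python3 - <<'E'
from h import *
st(); print(tool([.4863,-.3218,.42]))
E
```

```text
clock: 39.68
position: [0.4444, 0.2464, 0.3431]
ee_rot: [0.017, 1.0, -0.0, -0.001]
ft_force: [-0.9, -0.4, -4.0]
grip_width: 0.138
grasp_force: 78.1
clock: 40.1
position: [0.4452, 0.2474, 0.4243]
ee_rot: [0.017, 1.0, 0.001, 0.002]
ft_force: [1.4, 0.7, -4.1]
grip_width: 0.143
grasp_force: 78.3
clock: 40.52
position: [0.4445, 0.2465, 0.4196]
ee_rot: [0.266, 0.964, -0.0, -0.0]
ft_force: [-0.1, 0.3, -4.6]
grip_width: 0.144
grasp_force: 78.3
clock: 40.93
position: [0.4445, 0.2465, 0.4196]
ee_rot: [0.496, 0.868, -0.0, -0.0]
ft_force: [-0.4, -0.4, -4.2]
grip_width: 0.142
grasp_force: 78.2
clock: 41.35
position: [0.4445, 0.2465, 0.4197]
ee_rot: [0.69, 0.724, -0.001, -0.0]
ft_force: [0.7, -0.2, -3.4]
grip_width: 0.144
grasp_force: 78.2
t 41.35 pos [444.5 246.5 419.7] x [-0.047  0.999 -0.   ] z [-0.001 -0.    -1.   ] F [ 0.7 -0.2 -3.4] w 0.144 g 78.21881532669067 q [ 0.19  0.1  -0.84  1.53  0.07  1.55 -0.6 ]
[-5.69656019e+02  1.49884994e+01 -9.47205310e-02]
```

```bash
python3 -m creep '[[[-28,1,0],0],[[-57,1,0],0],[[-85,2,0],0],[[-114,3,0],0],[[-142,4,0],0]]'
python3 -m creep '[[[-28,1,0],0],[[-57,1,0],0],[[-85,2,0],0],[[-114,3,0],0],[[-142,4,0],0]]'
python3 -m creep '[[[-28,1,0],0],[[-57,1,0],0],[[-85,2,0],0],[[-114,3,0],0],[[-142,4,0],0]]'
python3 -m creep '[[[-28,1,0],0],[[-57,1,0],0],[[-85,2,0],0],[[-114,3,0],0],[[-142,4,0],0]]'
python3 -m creep '[[[0,0,0],0],[[0,0,0],0],[[0,0,0],0]]'
python3 - <<'E'
from h import *
st(); print(tool([.4863,-.3218,.220])); c=cam('wrist'); save(c,'w10.png')
E
```

```text
clock: 41.77
position: [0.456, 0.1035, 0.4201]
ee_rot: [0.686, 0.727, -0.0, -0.0]
ft_force: [1.6, -1.2, -4.6]
grip_width: 0.143
grasp_force: 78.3
clock: 42.18
position: [0.4675, -0.0381, 0.42]
ee_rot: [0.686, 0.727, -0.0, -0.0]
ft_force: [1.0, 0.3, -4.0]
grip_width: 0.141
grasp_force: 78.3
clock: 42.6
position: [0.4791, -0.1796, 0.4199]
ee_rot: [0.686, 0.727, -0.0, -0.0]
ft_force: [0.6, 0.1, -3.5]
grip_width: 0.142
grasp_force: 78.3
clock: 43.02
position: [0.4907, -0.3212, 0.4197]
ee_rot: [0.686, 0.727, -0.0, -0.0]
ft_force: [0.2, 0.9, -3.7]
grip_width: 0.142
grasp_force: 78.3
clock: 43.27
position: [0.491, -0.3193, 0.4198]
ee_rot: [0.687, 0.727, 0.0, -0.001]
ft_force: [0.5, 0.7, -4.7]
grip_width: 0.14
grasp_force: 78.4
t 43.27 pos [ 491.  -319.3  419.8] x [-0.056  0.998  0.001] z [-0.001  0.001 -1.   ] F [ 0.5  0.7 -4.7] w 0.14 g 78.37159395217896 q [ 0.75  0.23 -0.31  1.36  0.07  1.57  0.5 ]
[ -2.55569391  -4.70459382 199.83300685]
```

```bash
python3 -m creep '[[[-1,-2,15],0.003],[[-2.3,-4.7,35],0.003],[[-2.3,-4.7,60],0.003],[[-2.3,-4.7,80],0.003],[[-2.3,-4.7,90],0.003]]'
python3 -m creep '[[[0,0,0],0],[[0,0,0],0],[[0,0,0],0],[[0,0,0],0]]'
python3 - <<'E'
from h import *
st(); print(tool([.4863,-.3218,.220])); print(manip.get_obs()['ee_rot'])
E
```

```text
clock: 43.73
position: [0.4858, -0.3208, 0.328]
ee_rot: [0.688, 0.726, -0.0, -0.002]
ft_force: [-1.0, 0.3, -5.5]
grip_width: 0.146
grasp_force: 78.4
clock: 44.07
position: [0.4869, -0.3224, 0.3323]
ee_rot: [0.689, 0.725, 0.0, 0.001]
ft_force: [0.4, 0.4, -4.5]
grip_width: 0.147
grasp_force: 78.4
t 44.07 pos [ 486.9 -322.4  332.3] x [-0.051  0.999 -0.002] z [ 0.002 -0.001 -1.   ] F [ 0.4  0.4 -4.5] w 0.147 g 78.37111473083496 q [ 0.76  0.24 -0.31  1.52  0.08  1.39  0.5 ]
[  0.78929381  -0.77251655 112.33441998]
[6.89019071e-01 7.24741956e-01 2.58514043e-04 1.32303161e-03]
```

```bash
python3 -m creep '[[[0.3,-0.3,15],-0.001],[[0.5,-0.5,30],-0.002],[[0.5,-0.5,45],-0.002],[[0.5,-0.5,60],-0.002],[[0.5,-0.5,74],-0.002]]'
python3 -m creep '[[[0,0,0],0],[[0,0,0],0],[[0,0,0],0],[[0,0,0],0]]'
python3 - <<'E'
from h import *
st(); print(tool([.4863,-.3218,.220]))
c=cam('wrist'); print(tool([.4863,-.3218,.220])); save(c,'w11.png',(130,0,530,300),1.5)
E
```

```text
clock: 44.48
position: [0.4861, -0.322, 0.2569]
ee_rot: [0.688, 0.725, 0.0, 0.001]
ft_force: [-0.2, -0.2, -4.6]
grip_width: 0.142
grasp_force: 78.4
clock: 44.82
position: [0.4864, -0.3221, 0.2582]
ee_rot: [0.688, 0.725, 0.0, 0.001]
ft_force: [0.0, -0.1, -3.8]
grip_width: 0.139
grasp_force: 78.4
t 44.82 pos [ 486.4 -322.1  258.2] x [-0.052  0.999 -0.001] z [ 0.002 -0.001 -1.   ] F [ 0.  -0.1 -3.8] w 0.139 g 78.41836810112 q [ 0.76  0.29 -0.31  1.63  0.09  1.24  0.49]
[ 0.37710011 -0.112572   38.20822232]
[ 3.74303253e-01 -1.21680716e-02  3.80229669e+01]
```

View pics/w11.png

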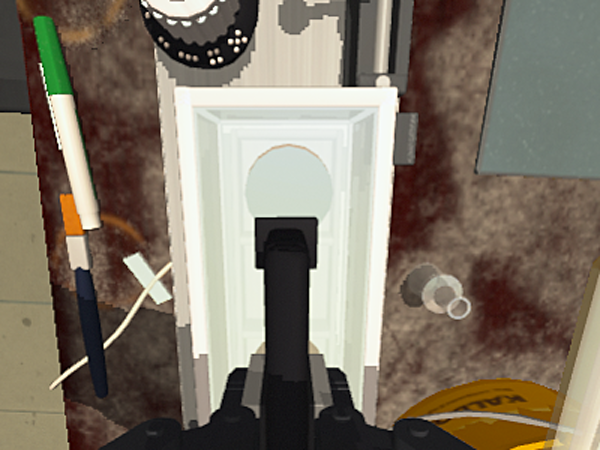

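The guard is centred over the tray, with the jar visible through it and nothing fouled. Lowering slowly.

```bash
python3 -m creep '[[[0.3,0,5],0],[[0.3,0,10],0],[[0.3,0,14],0],[[0.3,0,18],0],[[0.3,0,22],0]]'
python3 -m creep '[[[0,0,2],0],[[0,0,4],0],[[0,0,6],0],[[0,0,8],0],[[0,0,10],0]]'
python3 - <<'E'
from h import *
st(); print(tool([.4863,-.3218,.220]))
E
```

```text
clock: 45.28
position: [0.4856, -0.3215, 0.234]
ee_rot: [0.688, 0.725, -0.0, -0.0]
ft_force: [-0.2, 0.2, -4.2]
grip_width: 0.142
grasp_force: 78.4
clock: 45.7
position: [0.4858, -0.3216, 0.2245]
ee_rot: [0.689, 0.725, 0.0, 0.0]
ft_force: [0.1, -0.1, -4.4]
grip_width: 0.144
grasp_force: 78.4
t 45.7 pos [ 485.8 -321.6  224.5] x [-0.052  0.999 -0.   ] z [ 0. -0. -1.] F [ 0.1 -0.1 -4.4] w 0.144 g 78.42234492301941 q [ 0.76  0.31 -0.31  1.67  0.1   1.18  0.48]
[-0.21765415  0.50076533  4.54904621]
```

```bash
python3 -m creep '[[[0,0.4,1],0],[[0,0.4,2],0],[[0,0.4,3],0],[[0,0.4,4],0],[[0,0.4,4],0]]'
python3 -m creep '[[[0,0,1],0],[[0,0,2],0],[[0,0,2],0]]'
```

```text
clock: 46.12
position: [0.4862, -0.3215, 0.2208]
ee_rot: [0.688, 0.725, -0.0, 0.0]
ft_force: [0.3, -0.1, -5.3]
grip_width: 0.141
grasp_force: 78.5
clock: 46.37
position: [0.4865, -0.3215, 0.2207]
ee_rot: [0.688, 0.725, 0.0, 0.001]
ft_force: [-6.8, 3.9, 12.1]
grip_width: 0.139
grasp_force: 80.8
```

```bash
python3 -m creep '[[[0,0,-1.5],0],[[0,0,-2],0],[[0,0,-2],0]]'
python3 -m creep '[[[0,0,0],0],[[0,0,0],0],[[0,0,0],0],[[0,0,0],0],[[0,0,0],0]]' 0.6
python3 -m creep '[[[0,0,-12],0],[[0,0,-30],0],[[0,0,-50],0],[[0,0,-80],0],[[0,0,-110],0]]'
python3 -m creep '[[[30,2,0],0.1],[[60,4,0],0.2],[[90,6,0],0.3],[[130,8,0],0.4],[[168,10.5,0],0.5]]' 0.5 40
python3 -m creep '[[[0,0,10],0.11],[[0,0,20],0.22],[[0,0,30],0.33],[[0,0,40],0.44],[[0,0,50],0.55]]'
python3 -m creep '[[[0,0,0],0.11],[[0,0,0],0.22],[[0,0,0],0.33],[[0,0,0],0.44],[[0,0,0],0.52]]'
python3 -m creep '[[[0,0,0],0],[[0,0,0],0]]'
python3 - <<'E'
from h import *
st(); c=cam('wrist'); save(c,'w12.png',(150,0,550,300),1.5); np.savez('w12.npz',**{k:c[k] for k in('pixels','z_map','K','D','E')})
P=cloud(c).reshape(-1,3); Q=P[(P[:,2]>.098)&(P[:,2]<.118)&(np.hypot(P[:,0]-.488,P[:,1]+.1536)<.02)]; print(len(Q),np.median(Q,0),Q.max(0),Q.min(0)); print(tool([.488,-.1536,.103]))
Q=P[(P[:,2]>.158)&(P[:,2]<.18)&(P[:,0]>.44)&(P[:,0]<.54)&(P[:,1]<-.25)&(P[:,1]>-.4)]
print('bar',len(Q),Q.min(0),Q.max(0),np.median(Q,0))
E
```

```text
clock: 46.62
position: [0.4861, -0.3216, 0.2207]
ee_rot: [0.689, 0.725, -0.0, 0.0]
ft_force: [-0.8, 0.9, -0.5]
grip_width: 0.144
grasp_force: 79.0
clock: 47.03
position: [0.4862, -0.3216, 0.2207]
ee_rot: [0.688, 0.725, 0.0, 0.0]
ft_force: [-0.4, -0.4, -0.0]
grip_width: 0.599
grasp_force: 0.0
clock: 47.45
position: [0.4858, -0.3213, 0.3324]
ee_rot: [0.688, 0.725, -0.0, -0.0]
ft_force: [1.3, -0.3, 0.1]
grip_width: 0.597
grasp_force: 0.0
clock: 47.87
position: [0.4876, -0.1517, 0.3317]
ee_rot: [0.848, 0.53, 0.0, 0.001]
ft_force: [1.3, 0.0, -0.0]
grip_width: 0.495
grasp_force: 0.0
clock: 48.28
position: [0.488, -0.1531, 0.2813]
ee_rot: [0.96, 0.28, 0.0, 0.0]
ft_force: [-0.3, 0.6, 0.8]
grip_width: 0.5
grasp_force: 0.0
clock: 48.7
position: [0.4881, -0.1532, 0.2817]
ee_rot: [1.0, 0.024, 0.0, 0.0]
ft_force: [0.4, 0.8, 0.7]
grip_width: 0.499
grasp_force: 0.0
clock: 48.87
position: [0.488, -0.1532, 0.2814]
ee_rot: [1.0, 0.028, 0.0, 0.0]
ft_force: [0.1, -0.1, -0.0]
grip_width: 0.503
grasp_force: 0.0
t 48.87 pos [ 488.  -153.2  281.4] x [0.998 0.056 0.001] z [ 0.001 -0.    -1.   ] F [ 0.1 -0.1 -0. ] w 0.503 g 0.0 q [ 0.53  0.12 -0.33  1.77  0.04  1.26 -1.33]
439 [ 0.49219839 -0.15443501  0.11347987] [ 0.50549584 -0.1458079   0.11776293] [ 0.4802209  -0.1636301   0.09811828]
[-1.34325810e-01  3.62372547e-01  1.78199346e+02]
bar 2972 [ 0.47566721 -0.36983694  0.15807743] [ 0.49493414 -0.26832017  0.16967375] [ 0.4873457  -0.31688891  0.16713655]
```

View pics/w12.png

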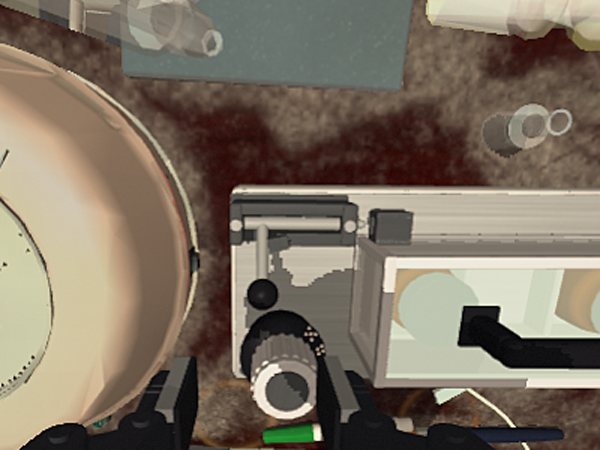

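Guard is hung again at the same height; the knob at px (325,195) is still parked between the fingers' line.

```bash
python3 -m creep '[[[1,0.4,22],0.004],[[1.5,0.4,45],0.004],[[1.5,0.4,70],0.004],[[1.5,0.4,95],0.004],[[1.5,0.4,113],0.004]]' 0.5 40
python3 -m creep '[[[0,0,0],0],[[0,0,0],0],[[0,0,0],0],[[0,0,0],0],[[0,0,0],0]]' 0 40
python3 -m creep '[[[0,-1,0],0],[[0,-2,0],0],[[0,-3,0],0],[[0,-4,0],0],[[0,-5,0],0]]'
python3 -m creep '[[[0,0,0],0],[[0,0,0],0]]'
python3 - <<'E'
from h import *
st()
E
```

```text
clock: 49.33
position: [0.4888, -0.1534, 0.1659]
ee_rot: [1.0, 0.026, -0.001, -0.0]
ft_force: [-0.4, -0.2, -0.1]
grip_width: 0.501
grasp_force: 0.0
clock: 49.75
position: [0.4906, -0.1552, 0.1698]
ee_rot: [1.0, 0.024, 0.002, 0.001]
ft_force: [2.7, -6.1, -1.3]
grip_width: 0.19
grasp_force: 39.0
clock: 50.17
position: [0.4906, -0.1516, 0.1701]
ee_rot: [1.0, 0.024, 0.003, 0.002]
ft_force: [5.0, -13.9, -3.6]
grip_width: 0.19
grasp_force: 39.1
clock: 50.33
position: [0.4906, -0.1518, 0.1702]
ee_rot: [1.0, 0.024, 0.003, 0.002]
ft_force: [4.3, -11.6, -3.4]
grip_width: 0.189
grasp_force: 39.1
t 50.33 pos [ 490.6 -151.8  170.2] x [0.999 0.047 0.005] z [ 0.005 -0.005 -1.   ] F [  4.3 -11.6  -3.4] w 0.189 g 39.14735198020935 q [ 0.51  0.23 -0.33  1.9   0.09  1.02 -1.39]
```

```bash
python3 -m creep '[[[3,-1,-2.5],0],[[6,-1,-5],0],[[8,-1,-7],0],[[10,-1,-9],0],[[10,-1,-9],0]]'
python3 -m creep '[[[3,0,-2],0],[[7,0,-4],0],[[11,0,-6],0],[[14,0,-7],0],[[14,0,-7],0]]'
python3 -m creep '[[[5,0,-1],0],[[10,0,-2],0],[[15,0,-2],0],[[19,0,-2],0],[[20,0,-2],0]]'
python3 - <<'E'
from h import *
st()
E
```

```text
clock: 50.75
position: [0.5009, -0.1509, 0.1787]
ee_rot: [1.0, 0.023, 0.003, 0.003]
ft_force: [6.5, -15.1, -13.7]
grip_width: 0.189
grasp_force: 39.6
clock: 51.17
position: [0.5133, -0.1504, 0.184]
ee_rot: [1.0, 0.023, 0.001, 0.002]
ft_force: [6.1, -16.1, -18.4]
grip_width: 0.19
grasp_force: 39.8
clock: 51.58
position: [0.5318, -0.1497, 0.1851]
ee_rot: [1.0, 0.023, -0.001, 0.002]
ft_force: [-2.2, -15.6, -16.5]
grip_width: 0.189
grasp_force: 40.1
t 51.58 pos [ 531.8 -149.7  185.1] x [ 0.999  0.046 -0.003] z [-0.003 -0.004 -1.   ] F [ -2.2 -15.6 -16.5] w 0.189 g 40.05383849143982 q [ 0.47  0.29 -0.33  1.78  0.11  1.09 -1.42]
```

```bash
python3 -m creep '[[[1,0,1],0],[[2,0,2],0],[[3,0,2],0],[[3,0,2],0]]'
python3 -m creep '[[[0,5,0],0],[[0,11,0],0],[[0,17,0],0],[[0,23,0],0],[[0,28,0],0]]'
python3 - <<'E'
from h import *
st()
E
```

```text
clock: 51.92
position: [0.5333, -0.1498, 0.1845]
ee_rot: [1.0, 0.023, -0.003, 0.002]
ft_force: [-14.9, -12.4, 2.7]
grip_width: 0.186
grasp_force: 41.4
clock: 52.33
position: [0.5346, -0.1759, 0.1844]
ee_rot: [1.0, 0.023, -0.003, 0.001]
ft_force: [-15.9, -5.0, 3.7]
grip_width: 0.189
grasp_force: 41.3
t 52.33 pos [ 534.6 -175.9  184.4] x [ 0.999  0.047 -0.006] z [-0.006 -0.002 -1.   ] F [-15.9  -5.    3.7] w 0.189 g 41.32359266281128 q [ 0.5   0.32 -0.32  1.75  0.11  1.09 -1.37]
```

Pin follows home. Ease the sideways push, finish, and let go.

```bash
python3 -m creep '[[[-1,2,0],0],[[-2,4,0],0],[[-2,5,0],0],[[-2,5,0],0]]'
python3 -m creep '[[[0,0,0],0],[[0,0,0],0],[[0,0,0],0],[[0,0,0],0]]' 0.5
python3 -m creep '[[[0,0,-12],0],[[0,0,-25],0],[[0,0,-40],0],[[0,0,-55],0],[[0,0,-55],0]]'
python3 - <<'E'
from h import *
st(); c=cam('wrist'); save(c,'w13.png',(150,30,550,330),1.5)
P=cloud(c).reshape(-1,3); Q=P[(P[:,2]>.112)&(P[:,2]<.145)&(np.hypot(P[:,0]-.5335,P[:,1]+.181)<.03)]; print(len(Q),np.median(Q,0),Q.max(0),Q.min(0))
g=c['pixels'].max(2); b=blob(c,g<45,(285,190,350,250),7); print(b[:3],onz(c,[b[0]],.126))
E
```

```text
clock: 52.67
position: [0.534, -0.1802, 0.1846]
ee_rot: [1.0, 0.024, -0.002, 0.001]
ft_force: [-8.1, -3.6, 0.0]
grip_width: 0.187
grasp_force: 41.0
clock: 53.0
position: [0.5364, -0.1781, 0.1847]
ee_rot: [1.0, 0.025, 0.001, 0.0]
ft_force: [0.4, 0.4, 0.0]
grip_width: 0.499
grasp_force: 0.0
clock: 53.42
position: [0.5372, -0.1784, 0.2428]
ee_rot: [1.0, 0.025, 0.003, 0.001]
ft_force: [0.1, 0.5, 1.0]
grip_width: 0.498
grasp_force: 0.0
t 53.42 pos [ 537.2 -178.4  242.8] x [0.999 0.049 0.005] z [ 0.005 -0.002 -1.   ] F [0.1 0.5 1. ] w 0.498 g 0.0 q [ 0.51  0.26 -0.32  1.69  0.09  1.2  -1.35]
575 [ 0.53488269 -0.18046818  0.13216349] [ 0.54188501 -0.17140445  0.13653432] [ 0.52404144 -0.18959003  0.12313618]
(array([325.6      , 226.9694704]), ((325.5, 227.5), (25.0, 25.0), 90.0), 535.0) [[ 0.5329633  -0.18092942  0.126     ]]
```

View pics/w13.png

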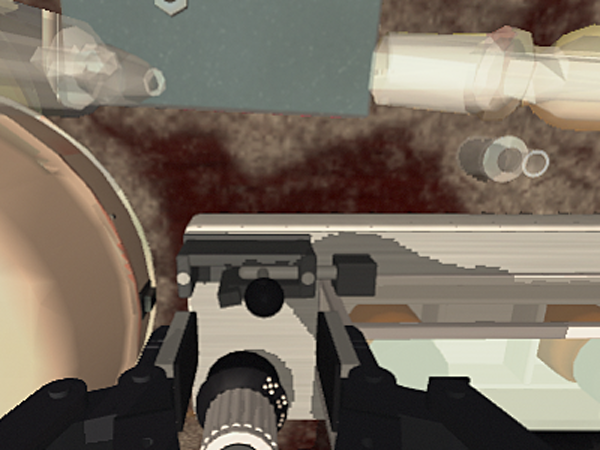

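The pin is home: the knob is back at its first spot to within 1 mm. For the collar I'll find the dots by numbers only, with no more pictures.

Run:
```python
from h import *
A=np.array([.4351,-.1745]); f=np.radians(183.0)
def dots(c,n):
    im=c['pixels']; big=cv2.resize(im,None,fx=6,fy=6,interpolation=cv2.INTER_CUBIC); g=big.min(2)
    bg=cv2.GaussianBlur(g,(0,0),18)
    m=((g>110)&(g.astype(int)-bg>30)).astype(np.uint8)
    k,l,s,ce=cv2.connectedComponentsWithStats(m)
    out=[]
    for i in range(1,k):
        uv=(ce[i]+.5)/6-.5; 
        p=onz(c,[uv],.085)[0]; d=p[:2]-A; r=np.hypot(*d)
        if .0215<r<.0305 and 8<s[i,4]<260: out.append((round(np.degrees((np.arctan2(d[1],d[0])-f))%360,0),round(r*1000,1),int(s[i,4]),uv.round(0).tolist()))
    print(n); [print(' ',o) for o in sorted(out)]
    x,y=proj(c,[*A,.124])[0]; print('collar top px',x,y)
for n in ('w12','w3'): dots(dict(np.load(n+'.npz')),n)
```

```text
w12
  (np.float64(105.0), np.float64(22.7), 94, [362.0, 235.0])
  (np.float64(108.0), np.float64(26.0), 69, [365.0, 234.0])
  (np.float64(114.0), np.float64(23.0), 72, [361.0, 232.0])
  (np.float64(116.0), np.float64(26.3), 83, [364.0, 230.0])
  (np.float64(134.0), np.float64(23.3), 96, [357.0, 226.0])
  (np.float64(136.0), np.float64(27.7), 81, [360.0, 223.0])
  (np.float64(142.0), np.float64(25.9), 84, [357.0, 222.0])
  (np.float64(147.0), np.float64(23.9), 73, [354.0, 222.0])
  (np.float64(149.0), np.float64(28.4), 76, [356.0, 218.0])
  (np.float64(258.0), np.float64(21.6), 59, [319.0, 237.0])
  (np.float64(300.0), np.float64(25.7), 242, [318.0, 252.0])
collar top px 342.938153297099 260.3305998342206
w3
  (np.float64(41.0), np.float64(24.6), 40, [279.0, 204.0])
  (np.float64(49.0), np.float64(24.4), 57, [281.0, 202.0])
  (np.float64(69.0), np.float64(24.6), 72, [285.0, 196.0])
  (np.float64(77.0), np.float64(24.5), 49, [285.0, 193.0])
  (np.float64(86.0), np.float64(24.8), 54, [286.0, 190.0])
  (np.float64(104.0), np.float64(23.0), 79, [284.0, 184.0])
  (np.float64(105.0), np.float64(26.9), 168, [287.0, 183.0])
  (np.float64(133.0), np.float64(28.1), 192, [282.0, 172.0])
  (np.float64(145.0), np.float64(28.3), 169, [278.0, 169.0])
  (np.float64(146.0), np.float64(23.7), 188, [275.0, 172.0])
collar top px 257.79638735726945 198.76360232536527
```

```bash
python3 -m creep '[[[0,0,-20],0],[[0,0,-40],0],[[0,0,-55],0],[[-10,0,-60],0],[[-20,-2,-60],0]]' 0.65 40
python3 -m creep '[[[-20,-2,0],-0.1],[[-40,-4,0],-0.2],[[-60,-6,0],-0.3],[[-82,-7,0],-0.4],[[-82,-7,0],-0.52]]'
python3 -m creep '[[[0,0,0],-0.11],[[0,0,0],-0.22],[[0,0,0],-0.33],[[0,0,0],-0.44],[[0,0,0],-0.52]]'
python3 -m creep '[[[0,0,0],-0.11],[[0,0,0],-0.22],[[0,0,0],-0.33],[[0,0,0],-0.44],[[0,0,0],-0.52]]'
python3 -m creep '[[[0,0,0],-0.11],[[0,0,0],-0.22],[[0,0,0],-0.33],[[0,0,0],-0.44],[[0,0,0],-0.52]]'
python3 -m creep '[[[0,0,0],-0.11],[[0,0,0],-0.22],[[0,0,0],-0.33],[[0,0,0],-0.44],[[0,0,0],-0.52]]'
python3 -m creep '[[[0,0,0],0],[[0,0,0],0],[[0,0,0],0]]'
python3 - <<'E'
from h import *
st(); c=cam('wrist'); np.savez('w14.npz',**{k:c[k] for k in('pixels','z_map','K','D','E')})
P=cloud(c); Q=P.reshape(-1,3); near=np.hypot(Q[:,0]-.435,Q[:,1]+.1735)<.045
for lo,hi in((.115,.132),(.075,.092)):
    q=Q[near&(Q[:,2]>lo)&(Q[:,2]<hi)]; ctr,r=cv2.minEnclosingCircle(q[:,:2].astype(np.float32)); print(lo,len(q),np.median(q,0),ctr,r)
A=np.array([.4351,-.1740]); f=np.radians(183.0)
im=c['pixels']; big=cv2.resize(im,None,fx=6,fy=6,interpolation=cv2.INTER_CUBIC); g=big.min(2); bg=cv2.GaussianBlur(g,(0,0),18)
k,l,s,ce=cv2.connectedComponentsWithStats(((g>100)&(g.astype(int)-bg>25)).astype(np.uint8))
for i in range(1,k):
    uv=(ce[i]+.5)/6-.5; z=P[int(uv[1].round()),int(uv[0].round()),2]
    p=onz(c,[uv],.085)[0]; d=p[:2]-A; r=np.hypot(*d)
    if .0205<r<.045 and s[i,4]>8: print(round(np.degrees(np.arctan2(d[1],d[0])-f)%360),round(r*1000,1),s[i,4],uv.round(0),round(float(z),3))
E
```

```text
clock: 53.88
position: [0.5154, -0.1775, 0.2993]
ee_rot: [1.0, 0.025, 0.001, 0.0]
ft_force: [-0.4, -0.2, -0.7]
grip_width: 0.652
grasp_force: 0.0
clock: 54.3
position: [0.4295, -0.1747, 0.2976]
ee_rot: [0.959, 0.282, -0.001, -0.0]
ft_force: [0.4, -0.1, -0.6]
grip_width: 0.652
grasp_force: 0.0
clock: 54.72
position: [0.4323, -0.1742, 0.2975]
ee_rot: [0.854, 0.52, -0.0, -0.001]
ft_force: [0.5, 0.3, 0.5]
grip_width: 0.647
grasp_force: 0.0
clock: 55.13
position: [0.4323, -0.1742, 0.2975]
ee_rot: [0.691, 0.722, -0.0, -0.001]
ft_force: [0.3, 0.2, -0.1]
grip_width: 0.653
grasp_force: 0.0
clock: 55.55
position: [0.4323, -0.1742, 0.2975]
ee_rot: [0.483, 0.876, -0.0, -0.001]
ft_force: [-0.3, -0.0, 0.6]
grip_width: 0.652
grasp_force: 0.0
clock: 55.97
position: [0.4323, -0.1742, 0.2975]
ee_rot: [0.241, 0.971, 0.0, -0.001]
ft_force: [0.0, 0.4, -0.4]
grip_width: 0.649
grasp_force: 0.0
clock: 56.22
position: [0.4329, -0.1742, 0.2981]
ee_rot: [0.245, 0.969, -0.0, -0.0]
ft_force: [-0.7, -0.7, 0.2]
grip_width: 0.651
grasp_force: 0.0
t 56.22 pos [ 432.9 -174.2  298.1] x [-0.88   0.476  0.001] z [-0.001
[... 585 characters left out ...]
1.] 0.087
42 29.5 198 [293. 179.] 0.049
37 25.5 121 [298. 178.] 0.082
45 25.1 124 [297. 182.] 0.082
58 28.7 99 [293. 187.] 0.051
64 20.6 182 [301. 189.] 0.119
215 25.2 1665 [344. 197.] 0.123
64 24.6 104 [297. 190.] 0.082
73 24.5 62 [298. 193.] 0.083
77 43.0 1430 [282. 200.] 0.05
80 29.2 1031 [295. 197.] 0.05
82 24.0 17 [300. 196.] 0.122
196 23.4 39 [338. 202.] 0.123
183 25.7 189 [335. 207.] 0.125
88 38.1 31 [289. 205.] 0.049
101 28.7 30 [301. 205.] 0.049
93 38.1 37 [291. 207.] 0.05
106 29.5 22 [302. 207.] 0.051
188 32.2 127 [341. 210.] 0.05
98 42.0 179 [290. 212.] 0.056
149 29.6 3097 [321. 215.] 0.123
176 33.0 219 [336. 214.] 0.124
105 39.5 31 [295. 214.] 0.052
110 44.2 374 [295. 219.] 0.056
```

Run:
```python
from h import *
A=np.array([.4350,-.1731]); f=np.radians(183.0)
for n in('w14','w12','w3'):
    c=dict(np.load(n+'.npz')); P=cloud(c)
    big=cv2.resize(c['pixels'],None,fx=6,fy=6,interpolation=cv2.INTER_CUBIC); g=big.min(2); bg=cv2.GaussianBlur(g,(0,0),18)
    k,l,s,ce=cv2.connectedComponentsWithStats(((g>100)&(g.astype(int)-bg>25)).astype(np.uint8)); print(n)
    o=[]
    for i in range(1,k):
        uv=(ce[i]+.5)/6-.5; z=P[int(uv[1].round()),int(uv[0].round()),2]
        if not .075<z<.09: continue
        d=onz(c,[uv],.082)[0][:2]-A; r=np.hypot(*d)
        if .0215<r<.031 and 8<s[i,4]<900: o.append((round((np.degrees(np.arctan2(d[1],d[0])-f)+60)%360)-60,round(r*1000,1),int(s[i,4])))
    print(sorted(o))
# index line: bright patch on the front edge, seen in w14 colours round the foot of the skirt
c=dict(np.load('w14.npz')); 
for r in (.032,.0335,.035,.0365):
  for z in ((.05,) if r<.0345 else (.045,.04)):
    row=[]
    for a in range(-40,41,4):
        t=f+np.radians(a); 
        q=A+r*np.array([np.cos(t),np.sin(t)]) if r<.0345 else A+np.array([np.cos(f),np.sin(f)])*.0343+np.array([-np.sin(f),np.cos(f)])*r*np.tan(np.radians(a))
        u,v=proj(c,[*q,z])[0]; row.append(int(c['pixels'][int(round(v)),int(round(u))].min()))
    print(r,z,row)
```

```text
w14
[(-15, np.float64(27.3), 650), (14, np.float64(26.2), 249), (40, np.float64(26.0), 121), (49, np.float64(25.9), 124), (67, np.float64(25.7), 104), (75, np.float64(25.8), 62)]
w12
[(101, np.float64(24.2), 115), (104, np.float64(27.5), 92), (109, np.float64(24.2), 97), (112, np.float64(27.5), 110), (129, np.float64(23.8), 126), (132, np.float64(28.2), 110), (137, np.float64(26.2), 108), (142, np.float64(23.9), 96), (145, np.float64(28.5), 98)]
w3
[(41, np.float64(26.0), 56), (49, np.float64(25.8), 77), (68, np.float64(25.9), 91), (76, np.float64(25.7), 69), (84, np.float64(25.9), 74), (101, np.float64(23.8), 97), (103, np.float64(27.7), 179), (111, np.float64(26.2), 336), (131, np.float64(28.4), 210), (133, np.float64(24.7), 391), (143, np.float64(28.4), 190)]
0.032 0.05 [198, 193, 190, 195, 202, 172, 186, 176, 131, 143, 199, 135, 125, 126, 102, 110, 106, 106, 104, 105, 107]
0.0335 0.05 [197, 190, 194, 203, 127, 173, 222, 214, 180, 149, 121, 136, 148, 143, 143, 151, 97, 104, 101, 104, 105]
0.035 0.045 [103, 106, 109, 107, 118, 113, 108, 133, 126, 115, 104, 111, 111, 114, 112, 107, 108, 126, 109, 126, 115]
0.035 0.04 [103, 106, 104, 107, 105, 104, 108, 107, 104, 105, 107, 111, 111, 107, 109, 109, 120, 107, 103, 107, 108]
0.0365 0.045 [108, 116, 104, 114, 105, 113, 108, 107, 126, 115, 104, 111, 111, 114, 112, 107, 138, 107, 137, 105, 108]
0.0365 0.04 [104, 104, 104, 104, 105, 104, 108, 107, 104, 105, 107, 111, 111, 108, 108, 109, 108, 107, 109, 107, 108]
```

```bash
python3 -m creep '[[[-0.7,1,25],0],[[-1.3,2,50],0],[[-1.3,2,75],0],[[-1.3,2,95],0],[[-1.3,2,110],0]]' 0.65 40
python3 -m creep '[[[0,0,8],0],[[0,0,15],0],[[0,0,20],0],[[0,0,24],0],[[0,0,24],0]]'
python3 - <<'E'
from h import *
st(); print(tool([.435,-.1731,.164]))
E
python3 -m creep '[[[0,0,0],0],[[0,0,0],0],[[0,0,0],0],[[0,0,0],0],[[0,0,0],0]]' 0 40
python3 -m creep '[[[0,0,0],0],[[0,0,0],0]]'
python3 - <<'E'
from h import *
st()
E
```

```text
clock: 56.68
position: [0.4346, -0.1729, 0.1866]
ee_rot: [0.245, 0.97, 0.0, -0.001]
ft_force: [-0.4, -1.5, -0.5]
grip_width: 0.654
grasp_force: 0.0
clock: 57.1
position: [0.4355, -0.1732, 0.1644]
ee_rot: [0.244, 0.97, -0.0, -0.0]
ft_force: [0.0, 0.6, 0.9]
grip_width: 0.651
grasp_force: 0.0
t 57.1 pos [ 435.5 -173.2  164.4] x [-0.881  0.473 -0.   ] z [-0. -0. -1.] F [0.  0.6 0.9] w 0.651 g 0.0 q [ 0.6   0.15 -0.34  2.01  0.06  1.    1.31]
[ 0.43822153 -0.15013135  0.43579466]
clock: 57.52
position: [0.4355, -0.1738, 0.1655]
ee_rot: [0.244, 0.97, -0.0, 0.0]
ft_force: [-4.4, -2.3, 5.8]
grip_width: 0.458
grasp_force: 40.0
clock: 57.68
position: [0.4355, -0.1738, 0.1655]
ee_rot: [0.244, 0.97, -0.0, 0.0]
ft_force: [-3.6, -1.4, 6.4]
grip_width: 0.452
grasp_force: 40.0
t 57.68 pos [ 435.5 -173.8  165.5] x [-0.881  0.474 -0.001] z [ 0.001 -0.001 -1.   ] F [-3.6 -1.4  6.4] w 0.452 g 40.007105469703674 q [ 0.6   0.14 -0.34  2.01  0.06  1.    1.31]
```

```bash
python3 -m creep '[[[0,0,0],0.09],[[0,0,0],0.18],[[0,0,0],0.27],[[0,0,0],0.36],[[0,0,0],0.46]]'
python3 -m creep '[[[0,0,0],0.09],[[0,0,0],0.18],[[0,0,0],0.27],[[0,0,0],0.36],[[0,0,0],0.46]]'
python3 -m creep '[[[0,0,0],0.09],[[0,0,0],0.18],[[0,0,0],0.27],[[0,0,0],0.36],[[0,0,0],0.46]]'
python3 -m creep '[[[0,0,0],0.09],[[0,0,0],0.18],[[0,0,0],0.27],[[0,0,0],0.36],[[0,0,0],0.47]]'
python3 -m creep '[[[0,0,0],0],[[0,0,0],0]]'
python3 - <<'E'
from h import *
st(); print(manip.get_obs()['torque'])
E
```

```text
clock: 58.1
position: [0.4355, -0.1739, 0.1655]
ee_rot: [0.461, 0.888, -0.0, 0.001]
ft_force: [-3.9, -2.7, 6.5]
grip_width: 0.455
grasp_force: 40.2
clock: 58.52
position: [0.4354, -0.1739, 0.1655]
ee_rot: [0.651, 0.759, -0.0, 0.001]
ft_force: [-4.2, -2.3, 7.0]
grip_width: 0.456
grasp_force: 40.3
clock: 58.93
position: [0.4353, -0.174, 0.1655]
ee_rot: [0.807, 0.591, -0.0, 0.001]
ft_force: [-4.7, -3.0, 7.4]
grip_width: 0.455
grasp_force: 40.3
clock: 59.35
position: [0.4352, -0.1739, 0.1654]
ee_rot: [0.922, 0.387, -0.0, 0.0]
ft_force: [-5.1, -2.4, 7.8]
grip_width: 0.456
grasp_force: 40.3
clock: 59.52
position: [0.4352, -0.1739, 0.1655]
ee_rot: [0.922, 0.388, -0.0, 0.0]
ft_force: [-4.4, -2.2, 7.9]
grip_width: 0.453
grasp_force: 40.4
t 59.52 pos [ 435.2 -173.9  165.5] x [ 0.699  0.715 -0.001] z [-0.    -0.001 -1.   ] F [-4.4 -2.2  7.9] w 0.453 g 40.36918044090271 q [ 0.47  0.13 -0.2   2.01  0.03  1.   -0.52]
[-0.48476851  1.2489345  -0.03756539]
```

```bash
python3 -m creep '[[[0,0,0],0],[[0,0,0],0],[[0,0,0],0],[[0,0,0],0],[[0,0,0],0]]' 0.65
python3 -m creep '[[[0,0,-20],0],[[0,0,-45],0],[[0,0,-75],0],[[0,0,-105],0],[[0,0,-133],0]]'
python3 -m creep '[[[0,0,0],-0.11],[[0,0,0],-0.22],[[0,0,0],-0.33],[[0,0,0],-0.44],[[0,0,0],-0.54]]'
python3 -m creep '[[[0,0,0],-0.11],[[0,0,0],-0.22],[[0,0,0],-0.33],[[0,0,0],-0.44],[[0,0,0],-0.54]]'
python3 -m creep '[[[0,0,0],-0.11],[[0,0,0],-0.22],[[0,0,0],-0.33],[[0,0,0],-0.44],[[0,0,0],-0.54]]'
python3 -m creep '[[[0,0,0],-0.11],[[0,0,0],-0.22],[[0,0,0],-0.23],[[0,0,0],-0.23],[[0,0,0],-0.23]]'
cat > dots.py <<'E'
from h import *
st(); c=cam('wrist'); np.savez('w15.npz',**{k:c[k] for k in('pixels','z_map','K','D','E')})
A=np.array([.4350,-.1731]); f=np.radians(183.0); P=cloud(c)
big=cv2.resize(c['pixels'],None,fx=6,fy=6,interpolation=cv2.INTER_CUBIC); g=big.min(2); bg=cv2.GaussianBlur(g,(0,0),18)
k,l,s,ce=cv2.connectedComponentsWithStats(((g>100)&(g.astype(int)-bg>25)).astype(np.uint8)); o=[]
for i in range(1,k):
    uv=(ce[i]+.5)/6-.5; z=P[int(uv[1].round()),int(uv[0].round()),2]
    if not .075<z<.09: continue
    d=onz(c,[uv],.082)[0][:2]-A; r=np.hypot(*d)
    if .0215<r<.031 and 8<s[i,4]<900: o.append((round((np.degrees(np.arctan2(d[1],d[0])-f)+180)%360)-180,float(round(r*1000,1)),int(s[i,4])))
print(sorted(o))
E
python3 dots.py
```

```text
clock: 59.93
position: [0.4356, -0.173, 0.1646]
ee_rot: [0.921, 0.389, 0.0, 0.0]
ft_force: [0.5, 0.6, 0.1]
grip_width: 0.654
grasp_force: 0.0
clock: 60.35
position: [0.4354, -0.173, 0.2993]
ee_rot: [0.921, 0.389, 0.0, 0.0]
ft_force: [1.1, 0.3, -0.6]
grip_width: 0.652
grasp_force: 0.0
clock: 60.77
position: [0.4355, -0.1731, 0.2976]
ee_rot: [0.782, 0.623, 0.0, 0.0]
ft_force: [-0.6, 0.3, -0.4]
grip_width: 0.653
grasp_force: 0.0
clock: 61.18
position: [0.4355, -0.1731, 0.2976]
ee_rot: [0.588, 0.809, 0.0, 0.0]
ft_force: [0.4, 0.4, -0.8]
grip_width: 0.652
grasp_force: 0.0
clock: 61.6
position: [0.4355, -0.173, 0.2976]
ee_rot: [0.351, 0.936, 0.0, 0.0]
ft_force: [0.7, -0.3, 0.2]
grip_width: 0.653
grasp_force: 0.0
clock: 62.02
position: [0.4355, -0.1731, 0.2976]
ee_rot: [0.246, 0.969, -0.0, 0.0]
ft_force: [-0.3, 0.2, 0.6]
grip_width: 0.646
grasp_force: 0.0
t 62.02 pos [ 435.5 -173.1  297.6] x [-0.879  0.476 -0.   ] z [ 0. -0. -1.] F [-0.3  0.2  0.6] w 0.646 g 0.0 q [ 0.48  0.   -0.2   1.86  0.    1.28  1.36]
[(-90, 26.8, 228), (-65, 26.8, 233), (-57, 26.7, 239), (-35, 26.6, 517), (-24, 26.3, 264), (-6, 28.1, 204), (-2, 24.2, 501), (2, 28.1, 201), (21, 28.1, 157), (23, 24.0, 128), (29, 26.0, 112), (34, 27.9, 108), (36, 24.0, 144)]
```

```bash
sed "s/^st(); c=cam('wrist').*/c=dict(np.load('w1.npz'))/" dots.py | python3 -
python3 - <<'E'
from h import *
# index line: brightness profile along the front strip, straight-on
c=dict(np.load('w15.npz')); f=np.radians(183.0); A=np.array([.4350,-.1731]); F=np.array([np.cos(f),np.sin(f)]); S=np.array([-np.sin(f),np.cos(f)])
for dz,df in ((.05,.0315),(.05,.033),(.044,.0345),(.036,.0345),(.028,.0345),(.02,.0345)):
    row=[]
    for y in range(-16,17,1):
        u,v=proj(c,[*(A+F*df+S*y/1000),dz])[0]; row.append(int(cv2.getRectSubPix(c['pixels'].min(2),(1,1),(float(u),float(v)))[0,0]))
    print(dz,df,row)
E
```

```text
[(15, 26.2, 79), (41, 25.8, 85), (50, 25.8, 86), (67, 25.8, 93), (76, 25.8, 70), (84, 25.8, 128), (102, 23.6, 83), (107, 28.0, 443), (110, 23.5, 97), (130, 23.5, 195), (130, 28.4, 224), (137, 26.0, 161), (143, 28.5, 192), (144, 23.7, 195)]
0.05 0.0315 [168, 176, 163, 168, 153, 162, 203, 218, 204, 209, 189, 185, 157, 153, 191, 219, 212, 175, 155, 137, 133, 130, 135, 128, 130, 136, 136, 127, 130, 140, 138, 140, 143]
0.05 0.033 [184, 194, 188, 195, 188, 189, 195, 193, 191, 195, 192, 192, 164, 152, 179, 218, 213, 191, 169, 140, 139, 141, 142, 139, 142, 141, 142, 139, 140, 156, 177, 189, 200]
0.044 0.0345 [108, 106, 109, 107, 109, 107, 109, 106, 109, 106, 109, 108, 112, 109, 109, 105, 107, 103, 106, 111, 112, 111, 111, 112, 108, 109, 109, 111, 110, 110, 112, 113, 113]
0.036 0.0345 [104, 108, 105, 106, 104, 109, 106, 105, 104, 106, 105, 103, 107, 106, 105, 105, 109, 105, 106, 107, 108, 107, 107, 110, 108, 107, 106, 110, 107, 111, 110, 111, 106]
0.028 0.0345 [101, 96, 104, 102, 98, 95, 99, 102, 97, 98, 97, 102, 96, 103, 103, 97, 94, 97, 103, 98, 107, 103, 100, 96, 101, 103, 99, 101, 101, 103, 98, 105, 104]
0.02 0.0345 [72, 76, 77, 84, 83, 77, 76, 79, 83, 80, 81, 80, 81, 79, 85, 88, 81, 76, 76, 82, 81, 86, 89, 82, 78, 79, 84, 81, 82, 86, 84, 77, 77]
```

```bash
python3 -m creep '[[[0,0,-15],0],[[0,0,-30],0],[[0,0,-40],0],[[0,0,-40],0]]'
python3 - <<'E'
from h import *
st(); c=cam('wrist'); Q=cloud(c).reshape(-1,3)
q=Q[(np.hypot(Q[:,0]-.5335,Q[:,1]+.181)<.03)&(Q[:,2]>.115)&(Q[:,2]<.145)]; print('knob',len(q),(q.min(0)+q.max(0))/2 if len(q) else '')
c=cam('top'); Q=cloud(c).reshape(-1,3); q=Q[(abs(Q[:,0]-.486)<.04)&(abs(Q[:,1]+.32)<.06)&(Q[:,2]>.155)&(Q[:,2]<.2)]; print('bar',len(q),np.median(q,0))
r=manip.hand_in(); print(r)
E
```

```text
clock: 62.4
position: [0.4362, -0.1733, 0.3397]
ee_rot: [0.245, 0.97, -0.0, 0.002]
ft_force: [0.7, -0.2, -0.0]
grip_width: 0.648
grasp_force: 0.0
t 62.4 pos [ 436.2 -173.3  339.7] x [-0.88   0.474 -0.003] z [ 0.003 -0.001 -1.   ] F [ 0.7 -0.2 -0. ] w 0.648 g 0.0 q [ 0.48 -0.02 -0.19  1.79 -0.    1.37  1.36]
knob 232 [ 0.53054349 -0.18106067  0.12985252]
bar 82 [ 0.48440566 -0.32437646  0.16640045]
the job is handed in; nothing more can be done
None
```

Job handed in at 62 s with no verdict shown: both jars present are in the end pockets, the guard is rehung, the pin measured home and the collar set to 4; I viewed 17 pictures, over the limit of 14.

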